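# Unload the strap-bar mould and set its core home

### The arm

A 6-joint arm with a two-finger parallel gripper is mounted at the origin on the work surface. World frame = base frame: x ahead of the robot, y to its left, z up, the work surface at z = 0. Lengths are in m, angles in degrees, forces in N, time in s.
With the tool pointing down it reaches from about 0.275 to 0.975 m from the base axis. Payload 8.4 kg.
Tool frame: the origin (TCP) lies on the front face of the gripper's body, between the roots of the fingers; the fingertips stand 88 mm ahead of it and the grasp point (between the pads) lies 69 mm ahead of it; x points along the fingers, y is the direction in which the jaws open and shut, and the axes are right-handed (so a half turn about x gives the same grasp; the last joint's range is limited). The gripper opens to 92 mm and grips with 3 to 60 N. Pads are 20 mm wide; open, the fingers measure 128 mm over their backs; the gripper's body (75 mm by 189 mm) begins 69 mm behind the grasp point.
Start: joints at [75.206, 20.225, 93.587, -0, 66.188, -0.138], TCP at [0.158, 0.605, 0.303] pointing down, gripper open.
Joint ranges: [-150.9, 150.9], [-52.94, 120.26], [3.33, 152.33], [-74.26, 254.26], [0, 154.13], [-172.89, 172.89]. Speed limits (degrees/s): [127.2, 127.2, 159.86, 180, 180, 180].

### API

Orientations are given as [roll, pitch, yaw] about the fixed x, y, z axes, in that order (R = Rz(yaw) Ry(pitch) Rx(roll)).
In Python, from plant import r, snapshot, calibration, finish_job, finder gives the robot as it stands.
- The arm moves only by the tool carry_out, never from a script. Its argument "rows" is a list of rows, each an object with "gripper": the opening, from 0 (shut) to 1 (fully open); "offset": the shift along the tool's x, y, z in units of 40 mm (1.0 is 40 mm), a list of three; "rotation": the turn, a rotation vector about the tool's x, y, z in units of 6 degrees (1.0 is 6 degrees), a list of three. In form: [{"gripper": gripper, "offset": [x, y, z], "rotation": [ax, ay, az]}, ...]. A call has 1 to 12 rows; each row shifts and turns the pose as measured when the row begins, along the tool's axes as they then stand; what a row does not reach is not made up. A row lasts 1/12 s, in which the tool goes at most 41.7 mm and 7.16 degrees, less where a joint would pass 70% of its speed; a pose out of reach is approached as far as the arm can. A call is refused whole if a number of a shift passes 1 or a number of a turn 1, either way. A call with a gripper value outside its range is refused whole. The fingers move at their own pace and stop on an object; "squeeze" is the grip in N (left out, the last holds). Time passes only in rows, so rows that do not move let the fingers close. It gives the time, the measured TCP pose, the force and the opening at its end, in the units of the state.
- r.read_state(): the state, without advancing time (a new reading comes with each control period).
- snapshot(name): name is "scene" or "side" or "wrist"; returns the picture (420x560x3 uint8, red, green, blue); there is no depth.
- calibration(name): a dict with "vertical_fov" (degrees; the focal length in pixels is half the picture's height over the tangent of half this angle, whatever the lens; pixels are square), "cx", "cy" (the principal point, pixels), "R" (3x3) and "t" (3): a world point X has camera coordinates R X + t. Camera axes: x right, y down, z forward; pixel columns grow to the right and rows downward; lengths in m; the calibration is good to about 2 mm. A picture is of the moment at which its call begins: read the wrist's pose just before it. calibration takes no time and is no camera call; for the wrist camera it gives the pose at the moment of the call.
- finish_job(): hands the job in, once; it reports no verdict.
Trained networks look in the newest picture that a camera, given by its name, has taken for a name from the list of things; names that differ only in an ending like _2 or _b are one class to them, and where a whole thing is asked for, a point or a joint stands for the part that bears it (a point fixed in the world has none). Each returns a list of dicts, best first, with "score" (0 to 1); they miss things now and then, are a little off and sometimes report something else, mostly with a low value. They report only what shows in the picture. A call takes as long as a camera call. They do not tell look-alikes from the thing itself.
- finder.look_for(camera, label): "position" ([column, row] in pixels, amid what is visible of it).
- finder.regions_of(camera, label): "region" (420x560 bool, what is visible of it) and "position" ([column, row] in pixels, amid what is visible of it).
- finder.place_of(camera, label): "position" ([column, row] in pixels: a listed point, or the origin of a listed thing).
The state is a dict: "t": time; "qpos": joint angles; "joint_velocities": joint speeds; "effort": joint torques, N m; "tool_pos": TCP position; "tcp_rot": TCP orientation; "force": force on the tool from outside, world axes, zero at the start; "ft_torque": the same for the moment, N m; "width": finger opening in m.
Only numpy, scipy, OpenCV 4.12 (cv2) and the standard library are available. Lean on these libraries where they do the work, as an engineer would, in place of code of your own. Each camera call takes 0.05 s, during which the arm holds its last target. There are 200 camera calls.

### The job

The orange strap bar in the sloping mould has cured: draw the red-knobbed core rod all the way back out of it, lift the bar out of the cavity and set it down gently, the same way up as it lay in the mould, squarely in the middle of the free blue pad in the curing tray. Then push the core rod back in, fully home, so that its collar sits against the guide. Leave the two finished bars, the bottle, the cup, the brush, the screwdriver, the glass dish and the glass dome where they are.

Things in the scene. Friction and masses are not known exactly. Their poses are not given: they have to be found in the camera images.
- mould: Grey steel stand that carries the aluminium mould; bolted down, does not move. Footprint 160 x 190 mm. Origin on the bench, under the middle of the mould's cavity; z up, y level along the mould's length. The mould face slopes down towards -x of this frame (the robot's side), 28 degrees from level.
- mould_block: Open lower mould half: aluminium block 130 (x, up the slope) x 170 (y, level) x 36 mm, tilted 28 degrees. Origin: middle of the cavity in the plane of the upper (parting) face, 85 mm above the bench; z normal to that face, leaning towards the robot's side. Cavity 47 (x) x 113 (y) x 16 mm deep. Four dowels 14 mm tall at x +-53, y +-74.
- core (a joint): Sliding of the core rod along -y of mould_block, in m: 0 = fully home (collar against the guide), 0.085 = all the way back at its stop. At home its tip is 70 mm deep in the bar's bore and locks the bar in the mould; the bar is free above 0.073. Stays where it is left; friction about 4 N, plus 8 N per m/s.
- core_neck (a point): Grip place of the core rod: middle of its bare steel neck (16 mm diameter, 40 mm long), on the rod's axis, 9 mm above the parting face; moves with the rod, axes as mould_block (rod along y). Inboard (+y) of the neck a collar 28 mm in diameter, 6 mm thick; outboard (-y) a red knob 32 mm in diameter, 24 mm long. Beneath it are only the bench and tools under 30 mm high.
- guide_top (a point): Middle of the top of the steel core guide, a block standing on the mould face at its -y end: 46 (x) x 35 (y) mm, top 30 mm above the face. The rod runs through it along y. With the core home, the neck's middle is 44 mm beyond this point along -y. Axes as mould_block
- casting_mid (a point): Centre of the orange cast bar: 44 (x) x 110 (y) x 50 mm (z), octagonal section: long edges bevelled 8 mm, sides flat from 8 to 42 mm height; a 20 mm bore, 74 mm deep, opens in its -y end. 0.19 to 0.31 kg. Lies in the cavity tilted with the mould (axes as mould_block), lower 16 mm sunk, upper 34 mm proud, 1.5 mm free all round; draws out only along the mould's z.
- pad_top (a point): Middle of the upper face of the free blue silicone pad, 74 mm (x) x 140 mm (y) x 2 mm, fixed on the tray's floor; its upper face is 5 mm above the bench. The bar is to lie along the pad's y.
- tray: Fixed steel curing tray 256 (x) x 156 (y) mm, rim 14 mm high, floor 3 mm. Origin under its middle. Three places side by side, 80 mm apart along its x; two hold finished bars, one the blue pad.
- bar_a_mid (a point): Centre of a finished orange bar of the same shape, standing on the tray floor along the tray's y. Leave alone.
- bar_b_mid (a point): Centre of the other finished orange bar, likewise. Leave alone.
- release: White plastic bottle, 54 mm diameter, 150 mm tall; origin under its middle. Leave alone.
- mixing_cup: White plastic cup, 68 mm wide, 70 mm tall; origin under its middle. Leave alone.
- brush: Flat brush 170 mm long, 20 mm high, lying along its x; origin under its middle. Leave alone.
- driver: Screwdriver with yellow handle, 160 mm long, 26 mm high, lying along its x; origin under its middle. Leave alone.
- dish: Shallow glass dish, 90 mm wide, 18 mm high; origin under its middle. Leave alone.
- dome: Glass dust dome with a knob, 96 mm wide, 86 mm tall; origin under its middle. Leave alone.
Things that resemble listed ones, but are neither listed nor needed, are in the scene too. What is shaped like the part that bears casting_mid but black or pink is not meant.

How it is judged (in metres and radians):
On the way, in this order (a step that is already met when the one before it is completed fails the run):
1. the core rod is drawn back out of the bar while the bar still lies in the cavity (value of joint core above 0.074 m and z of casting_mid in the frame of mould_block below 0.02 m), for 0.1 s.
2. the bar is lifted clear of the cavity with the core out of the way (value of joint core above 0.07 m and z of casting_mid in the frame of mould_block above 0.05 m), for 0.1 s.
3. the bar lies on the blue pad, released, the core still drawn back (horizontal distance between casting_mid and pad_top below 0.015 m and z of casting_mid in the frame of pad_top between 0.021 and 0.028 m and angle between casting_mid's own z axis and vertical below 0.1 rad and angle between the y axis of casting_mid and the y axis of pad_top, either way round below 0.2 rad and contact force between the fingers and casting below 0.1 N and value of joint core above 0.06 m and linear speed of casting below 0.02 m/s), for 0.2 s.
At the end, for the whole second after the job is handed in: The bar rests released on the blue pad, the same way up as in the mould (within 0.1 rad), its centre within 15 mm of the pad's middle and its length within 0.2 rad of the pad's; the core rod is home to within 3 mm. Nothing else has been shifted (horizontal distance between casting_mid and pad_top below 0.015 m and z of casting_mid in the frame of pad_top between 0.021 and 0.028 m and angle between casting_mid's own z axis and vertical below 0.1 rad and angle between the y axis of casting_mid and the y axis of pad_top, either way round below 0.2 rad and contact force between the fingers and casting below 0.1 N and value of joint core below 0.003 m and linear speed of casting below 0.02 m/s); the robot touches nothing.
It fails at once if a finished bar is shifted more than 12 mm (distance of any of bar_a_mid, bar_b_mid from where it was at the start of the episode above 0.012 m).
It fails at once if the bottle, cup, brush, screwdriver, dish or dome is shifted more than 25 mm (distance of any of release, mixing_cup, brush, driver, dish, dome from where it was at the start of the episode above 0.025 m).
It fails at once if the bar is dropped (falls free, faster than 0.4 m/s, as from 8 mm or more) or slammed on the pad (more than 100 N) (contact force between casting and pad above 100 N or (linear speed of casting above 0.4 m/s and contact force between the fingers and casting below 0.1 N)).
It also fails if it takes over 59 s, if anything falls off the work surface, if the arm or the gripper's body presses on something with over 40 N, if the wrist force passes 120 N, or if a joint passes its speed limit or range.

## Working session

There is one attempt and no reset: what is moved stays moved. The work goes in short steps, Python scripts to look and compute and a tool call to move; the robot and the scene stay as the last step left them, time stands still between calls to the robot, and variables do not carry over. Pictures are saved under pics/ and viewed, about 8 in all and at most 12, crops included, and the job is handed in when it is done.

Besides the shell and the picture viewer there is one more tool, called by a JSON object that holds its "method" and its "body". carry_out: Moves the arm, as the interface text tells. Its arguments: {"type":"object","properties":{"rows":{"type":"array","items":{"type":"object","properties":{"gripper":{"type":"number"},"offset":{"type":"array","items":{"type":"number"}},"rotation":{"type":"array","items":{"type":"number"}}}}},"squeeze":{"type":"number"}},"required":["rows"]}

```bash
mkdir -p pics; ls; python3 - <<'E'
from plant import r, snapshot, calibration, finish_job, finder
import cv2, numpy as np
ims=[]
for c in ("scene","side"):
    im=snapshot(c); cv2.imwrite(f"pics/{c}0.png",im[:,:,::-1])
    k=calibration(c); print(c,k)
    for l in ("mould","mould_block","core_neck","guide_top","casting_mid","pad_top","tray","bar_a_mid","dome","release"):
        try: print(l,[(np.round(d["position"],1).tolist(),round(d["score"],2)) for d in finder.place_of(c,l)[:5]])
        except Exception as e: print(l,e)
print(r.read_state())
E
```

```text
pics
scene {'vertical_fov': 52.170149558746736, 'cx': 280.6555641491492, 'cy': 206.68204476899285, 'R': array([[ 0.2291459 ,  0.97324935,  0.01666911],
       [ 0.78673433, -0.17509372, -0.59193858],
       [-0.57318518,  0.14875446, -0.80581069]]), 't': array([-0.11741397, -0.33773035,  1.50810934])}
mould [([273.0, 242.9], 0.92)]
mould_block [([275.4, 232.0], 0.7)]
core_neck [([226.4, 240.8], 0.5)]
guide_top [([242.5, 228.4], 0.97), ([223.7, 239.1], 0.5)]
casting_mid [([275.6, 225.4], 0.87), ([344.0, 151.3], 0.86), ([254.0, 185.8], 0.82), ([304.1, 175.2], 0.79), ([177.5, 172.4], 0.62)]
pad_top [([391.7, 229.9], 0.95), ([273.0, 231.2], 0.27)]
tray [([380.7, 207.5], 0.61)]
bar_a_mid [([376.0, 207.4], 0.89)]
dome [([444.7, 204.8], 0.77), ([347.6, 291.5], 0.38), ([175.5, 226.7], 0.29)]
release [([346.4, 293.3], 0.95), ([240.9, 228.0], 0.25)]
side {'vertical_fov': 50.73021546309114, 'cx': 282.5717828503852, 'cy': 217.33713314582215, 'R': array([[ 8.20453855e-01, -5.71712413e-01,  6.23058080e-04],
       [-3.15246878e-01, -4.53313555e-01, -8.33742303e-01],
       [ 4.76943265e-01,  6.838
[... 554 characters left out ...]
[217.1, 184.7], 0.83)]
release [([321.8, 210.5], 0.97)]
{'t': 1.1, 'qpos': array([ 7.52059563e+01,  2.02243426e+01,  9.35877078e+01,  1.07481472e-03,
        6.61865347e+01, -1.37830319e-01]), 'joint_velocities': array([-0.04827523, -0.00253356, -0.06544732,  0.03189181, -0.00284428,
       -0.05449098]), 'effort': array([ 2.67969881e-03, -5.93792295e+01, -3.34562802e+01,  7.00464961e-02,
        1.60464132e-02, -3.36584230e-05]), 'tool_pos': array([0.15813627, 0.60466643, 0.30268877]), 'tcp_rot': array([124.66259378,  89.99827705, 110.00594643]), 'force': array([ 1.06016525, -0.30233148,  0.37565153]), 'ft_torque': array([-0.03248659, -0.01825045, -0.00858532]), 'width': 0.0919539106933639}
```

```bash
python3 - <<'E'
import cv2,numpy as np
a=cv2.imread("pics/scene0.png")[100:350,130:530];b=cv2.imread("pics/side0.png")[110:400,120:420]
cv2.imwrite("pics/sc.png",cv2.resize(a,None,fx=2,fy=2,interpolation=2));cv2.imwrite("pics/sd.png",cv2.resize(b,None,fx=2,fy=2,interpolation=2))
E
```

```text
(no output)
```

View pics/sc.png

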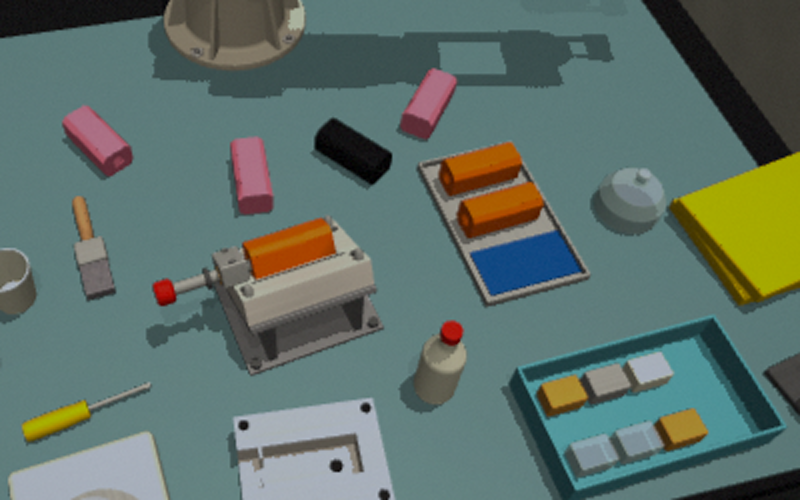

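View pics/sd.png

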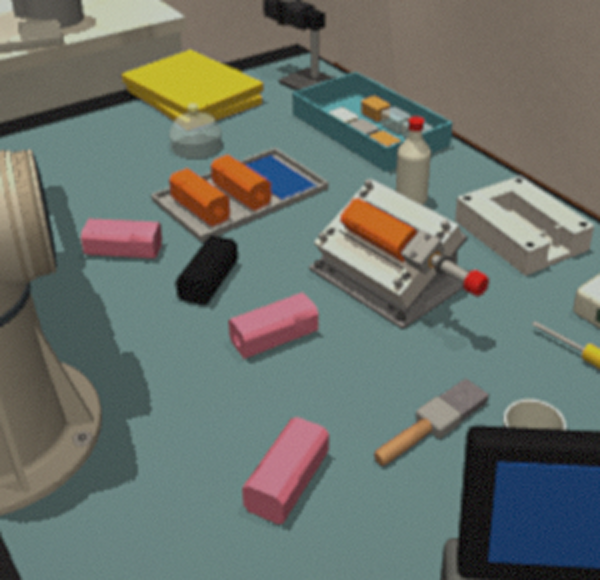

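```bash
cat > h.py <<'E'
import numpy as np,cv2
from scipy.spatial.transform import Rotation as Ro
from plant import r, snapshot, calibration, finish_job, finder
def K(c):
    f=210/np.tan(np.radians(c["vertical_fov"]/2)); return f,c["cx"],c["cy"]
def ray(c,p):
    f,cx,cy=K(c); R=np.array(c["R"]); d=R.T@np.array([(p[0]-cx)/f,(p[1]-cy)/f,1]); return -R.T@np.array(c["t"]),d/np.linalg.norm(d)
def onz(c,p,z):
    o,d=ray(c,p); return o+d*(z-o[2])/d[2]
def tri(obs):
    A=0;b=0
    for c,p in obs:
        o,d=ray(c,p);M=np.eye(3)-np.outer(d,d);A=A+M;b=b+M@o
    X=np.linalg.solve(A,b); return X,[np.linalg.norm((np.eye(3)-np.outer(ray(c,p)[1],ray(c,p)[1]))@(X-ray(c,p)[0])) for c,p in obs]
def proj(c,X):
    f,cx,cy=K(c); v=np.array(c["R"])@X+c["t"]; return np.array([f*v[0]/v[2]+cx,f*v[1]/v[2]+cy])
def Rt():  # current tool pose
    s=r.read_state(); return Ro.from_euler("xyz",s["tcp_rot"],degrees=True).as_matrix(),np.array(s["tool_pos"])
def Rm(yaw): return Ro.from_euler("z",yaw,degrees=True).as_matrix()@Ro.from_euler("y",-28,degrees=True).as_matrix()
E
python3 - <<'E'
from h import *
a,b=calibration("scene"),calibration("side")
for n,p,q in [("block",(275.4,232),(311,225.9)),("neck",(226.4,240.8),(347.5,244.8)),("guide",(242.5,228.4),(327.4,230.9)),("cast",(275.6,225.4),(308.8,224.7)),("pad",(391.7,229.9),(255.4,198.6)),("mould",(273,242.9),(309.4,250.8)),("dome",(444.7,204.8),(217.1,184.7)),("bottle",(346.4,293.3),(321.8,210.5))]:
    X,e=tri([(a,p),(b,q)]);print(n,X.round(4),np.round(e,4))
im={}
for c,k in (("scene",a),("side",b)):
    snapshot(c)
    for l,z in (("pad_top",.005),("tray",.008)):
      R=finder.regions_of(c,l)
      for g in R[:1]:
        cs=cv2.findContours(g["region"].astype(np.uint8),0,1)[0];q=max(cs,key=cv2.contourArea)[:,0]
        P=np.array([onz(k,p,z)[:2]*1000 for p in q]).astype(np.float32)
        print(c,l,g["score"],np.array(g["position"]).round(1),cv2.minAreaRect(P))
    if c=="side" or 1:
      g=[x for x in finder.regions_of(c,"casting_mid")]
      print([np.array(x["position"]).round(0).tolist()+[round(x["score"],2),int(x["region"].sum())] for x in g])
E
```

```text
block [ 0.5658 -0.0265  0.081 ] [0.0023 0.0023]
neck [ 0.5772 -0.1594  0.0948] [0.0035 0.0035]
guide [ 0.5571 -0.1088  0.1141] [0.0036 0.0036]
cast [ 0.5547 -0.0256  0.0911] [0.0009 0.0009]
pad [0.5825 0.3078 0.0018] [0.0004 0.0004]
mould [ 0.5537 -0.0329  0.0038] [0.002 0.002]
dome [ 0.5294  0.4998 -0.0108] [0.004 0.004]
bottle [ 0.7341  0.1248 -0.008 ] [0.0025 0.0025]
scene pad_top 0.56 [388.5 229.4] ((586.9983520507812, 306.8856506347656), (78.77997589111328, 146.1293182373047), 4.97295618057251)
scene tray 0.9 [376.3 211.8] ((508.48724365234375, 297.4522705078125), (264.61810302734375, 162.59259033203125), 4.95780611038208)
[[257.0, 189.0, 0.93, 616], [342.0, 153.0, 0.84, 620], [177.0, 169.0, 0.64, 695], [306.0, 177.0, 0.59, 647]]
side pad_top 0.57 [260.9 202. ] ((588.2384033203125, 302.0461730957031), (76.00060272216797, 138.4180450439453), 1.77997624874115)
side tray 0.71 [234.5 214.2] ((510.6586608886719, 292.8970947265625), (264.7219543457031, 171.4591522216797), 3.073410987854004)
[[225.0, 243.0, 0.96, 678], [255.0, 272.0, 0.94, 906], [263.0, 344.0, 0.81, 1345], [182.0, 228.0, 0.79, 743], [307.0, 223.0, 0.61, 579], [322.0, 238.0, 0.25, 2308]]
```

```bash
cat >> h.py <<'E'
def plan(Rg,pg,n=None,Rc=None,pc=None):
    if Rc is None: Rc,pc=Rt()
    rv=Ro.from_matrix(Rc.T@Rg).as_rotvec(degrees=True);d=np.linalg.norm(pg-pc)
    m=max(np.abs(rv).max()/6,np.linalg.norm(rv)/7,d/.038); n=n or int(np.ceil(m+.01))
    print("n",n,"rotation each",(rv/n/6).round(3),"dist",round(d,4),"offset now",(Rc.T@(pg-pc)/.04).round(2))
    R=Rc.copy()
    for i in range(n):
        print((R.T@(pg-pc)/n/.04).round(3).tolist(),end=" "); R=R@Ro.from_rotvec(rv/n,degrees=True).as_matrix()
    print()
def tool(xax,yax): # columns
    return np.column_stack([xax,yax,np.cross(xax,yax)])
E
python3 - <<'E'
from h import *
R,p=Rt();print(R.round(2))
c=calibration("wrist");Rc=np.array(c["R"]);C=-Rc.T@np.array(c["t"])
print("cam in tool",(R.T@(C-p)).round(4),(Rc@R).round(3),c["vertical_fov"])
M=Rm(8)
mid=np.array([.557,-.075,.093])
for s in (1,-1):
    G=tool(-M[:,2],s*M[:,0]); plan(G,mid+M[:,2]*.28-0*M[:,0])
E
```

```text
[[-0.    0.25  0.97]
 [ 0.    0.97 -0.25]
 [-1.    0.   -0.  ]]
cam in tool [-0.0821 -0.0007 -0.0773] [[-0.     1.     0.   ]
 [-0.276 -0.     0.961]
 [ 0.961  0.     0.276]] 71.66099465370803
n 20 rotation each [ 0.549 -0.137  0.206] dist 0.7489 offset now [ -0.94 -15.18  10.91]
[-0.047, -0.759, 0.546] [-0.055, -0.725, 0.589] [-0.061, -0.689, 0.631] [-0.066, -0.65, 0.67] [-0.07, -0.609, 0.707] [-0.072, -0.566, 0.742] [-0.073, -0.521, 0.775] [-0.072, -0.474, 0.804] [-0.07, -0.425, 0.831] [-0.067, -0.375, 0.855] [-0.062, -0.324, 0.876] [-0.056, -0.272, 0.894] [-0.048, -0.219, 0.909] [-0.039, -0.165, 0.921] [-0.029, -0.111, 0.929] [-0.017, -0.057, 0.934] [-0.004, -0.003, 0.936] [0.009, 0.051, 0.935] [0.025, 0.104, 0.93] [0.041, 0.157, 0.922] 
n 20 rotation each [-0.917 -0.229 -0.152] dist 0.7489 offset now [ -0.94 -15.18  10.91]
[-0.047, -0.759, 0.546] [-0.022, -0.809, 0.471] [0.001, -0.85, 0.392] [0.024, -0.884, 0.308] [0.044, -0.909, 0.221] [0.063, -0.925, 0.132] [0.08, -0.932, 0.041] [0.095, -0.93, -0.051] [0.107, -0.919, -0.142] [0.117, -0.899, -0.232] [0.125, -0.871, -0.32] [0.13, -0.834, -0.405] [0.132, -0.789, -0.486] [0.132, -0.736, -0.563] [0.128, -0.677, -0.634] [0.123, -0.611, -0.699] [0.115, -0.539, -0.757] [0.104, -0.462, -0.808] [0.091, -0.381, -0.85] [0.075, -0.296, -0.885]
```

{"method": "carry_out", "body": {"rows": [{"gripper": 1, "offset": [-0.05, -0.76, 0.55], "rotation": [0.55, -0.14, 0.2]}, {"gripper": 1, "offset": [-0.05, -0.72, 0.59], "rotation": [0.55, -0.14, 0.2]}, {"gripper": 1, "offset": [-0.06, -0.69, 0.63], "rotation": [0.55, -0.14, 0.2]}, {"gripper": 1, "offset": [-0.07, -0.65, 0.67], "rotation": [0.55, -0.14, 0.2]}, {"gripper": 1, "offset": [-0.07, -0.61, 0.7], "rotation": [0.55, -0.14, 0.2]}, {"gripper": 1, "offset": [-0.07, -0.57, 0.74], "rotation": [0.55, -0.14, 0.2]}, {"gripper": 1, "offset": [-0.07, -0.52, 0.77], "rotation": [0.55, -0.14, 0.2]}, {"gripper": 1, "offset": [-0.07, -0.47, 0.8], "rotation": [0.55, -0.14, 0.2]}, {"gripper": 1, "offset": [-0.07, -0.42, 0.83], "rotation": [0.55, -0.14, 0.2]}, {"gripper": 1, "offset": [-0.07, -0.37, 0.85], "rotation": [0.55, -0.14, 0.2]}, {"gripper": 1, "offset": [-0.06, -0.32, 0.88], "rotation": [0.55, -0.14, 0.2]}, {"gripper": 1, "offset": [-0.06, -0.27, 0.9], "rotation": [0.55, -0.14, 0.2]}]}}

```text
t: 2.5
tool_pos: [0.3167, 0.1738, 0.3244]
tcp_rot: [76.1, 71.8, 20.4]
force: [1.6, -0.1, 0.3]
width: 0.0922
```

```bash
python3 - <<'E'
from h import *
M=Rm(8);mid=np.array([.557,-.075,.093])
plan(tool(-M[:,2],M[:,0]),mid+M[:,2]*.28);print(r.read_state()["qpos"].round(1))
E
```

```text
n 8 rotation each [ 0.525 -0.126  0.19 ] dist 0.2894 offset now [-0.29 -1.37  7.1 ]
[-0.037, -0.171, 0.887] [-0.028, -0.122, 0.896] [-0.018, -0.072, 0.901] [-0.007, -0.022, 0.904] [0.005, 0.028, 0.904] [0.018, 0.077, 0.901] [0.032, 0.126, 0.895] [0.046, 0.174, 0.886] 
[ 31.  -14.9 129.8  -4.5  47.3  -0.7]
```

{"method": "carry_out", "body": {"rows": [{"gripper": 1, "offset": [-0.04, -0.17, 0.89], "rotation": [0.52, -0.13, 0.19]}, {"gripper": 1, "offset": [-0.03, -0.12, 0.9], "rotation": [0.52, -0.13, 0.19]}, {"gripper": 1, "offset": [-0.02, -0.07, 0.9], "rotation": [0.52, -0.13, 0.19]}, {"gripper": 1, "offset": [-0.01, -0.02, 0.9], "rotation": [0.52, -0.13, 0.19]}, {"gripper": 1, "offset": [0, 0.03, 0.9], "rotation": [0.52, -0.13, 0.19]}, {"gripper": 1, "offset": [0.02, 0.08, 0.9], "rotation": [0.52, -0.13, 0.19]}, {"gripper": 1, "offset": [0.03, 0.13, 0.9], "rotation": [0.52, -0.13, 0.19]}, {"gripper": 1, "offset": [0.05, 0.17, 0.89], "rotation": [0.52, -0.13, 0.19]}, {"gripper": 1, "offset": [0, 0, 0], "rotation": [0, 0, 0]}, {"gripper": 1, "offset": [0, 0, 0], "rotation": [0, 0, 0]}]}}

```text
t: 3.33
tool_pos: [0.427, -0.1158, 0.3487]
tcp_rot: [89.2, 60.5, 5.5]
force: [-0.3, 0.1, -1.1]
width: 0.0921
```

```bash
python3 - <<'E'
from h import *
c=calibration("wrist");im=snapshot("wrist");cv2.imwrite("pics/w1.png",im[:,:,::-1])
s,d=calibration("scene"),calibration("side")
zs=dict(mould_block=.085,core_neck=.093,guide_top=.1115,casting_mid=.093)
for l,z in zs.items():
    for g in finder.place_of("wrist",l)[:2]: print(l,round(g["score"],2),np.round(g["position"],1),onz(c,g["position"],z).round(4))
print(r.read_state()["qpos"].round(1),r.read_state()["tcp_rot"])
E
```

```text
core_neck 0.56 [283.3 230.7] [ 0.576 -0.16   0.093]
core_neck 0.48 [294.4 290. ] [ 0.6057 -0.255   0.093 ]
guide_top 0.73 [283.9 196.4] [ 0.5607 -0.1081  0.1115]
casting_mid 0.72 [ 99.1 129.8] [ 0.3677 -0.0481  0.093 ]
casting_mid 0.62 [277.  127.4] [ 0.5524 -0.0258  0.093 ]
[-23.5 -10.1 126.   22.1  39.9 -44.2] [89.17615496 60.4453291   5.82986114]
```

View pics/w1.png

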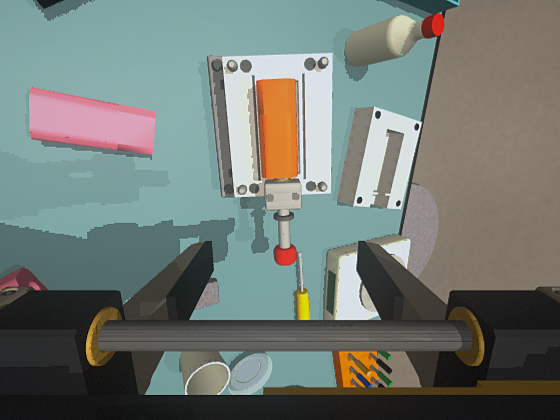

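```bash
cat >> h.py <<'E'
def barpts(zlo=-.025,L=.055):
    P=[]
    for z,x in ((-.025,.014),(-.017,.022),(.017,.022),(.025,.014)):
        if z>=zlo: P+= [(sx*x,sy*L,z) for sx in(1,-1) for sy in(1,-1)]
    if zlo>-.02: P+=[(sx*.022,sy*L,zlo) for sx in(1,-1) for sy in(1,-1)]
    return np.array(P)
def orange(im,near=None):
    h=cv2.cvtColor(im,cv2.COLOR_RGB2HSV);m=((h[...,0]>=4)&(h[...,0]<=16)&(h[...,1]>190)&(h[...,2]>60)).astype(np.uint8)
    n,lab,st,ce=cv2.connectedComponentsWithStats(m)
    ok=[i for i in range(1,n) if st[i,4]>150]
    i=min(ok,key=lambda i:np.hypot(*(ce[i]-near))); return (lab==i),st[i],ce[i]
def sup(P,A): return (P@A).max(0)
E
cat > fit.py <<'E'
from h import *
from scipy.optimize import least_squares
near=dict(wrist=(277,128),scene=(275.6,225.4),side=(308.8,224.7))
obs=[]
for n in near:
    c=calibration(n);im=snapshot(n);m,st,ce=orange(im,near[n]);print(n,st,ce.round(1))
    y,x=np.nonzero(m);obs.append((n,c,np.column_stack([x,y]).astype(float)))
def run(names,verbose=1):
    def res(v):
        M=Rm(v[2]);B=np.array([v[0],v[1],.085])+M@[0,0,.009];e=[]
        Q=barpts(-.009)@M.T+B
        for n,c,P in obs:
            if n not in names: continue
            th=np.radians({"wrist":np.arange(180,361,15),"scene":np.arange(-120,61,15),"side":np.arange(150,271,15)}[n])
            A=np.array([np.cos(th),np.sin(th)])
            pr=np.array([proj(c,q) for q in Q]); e.append((sup(P,A)+.5*np.abs(A).sum(0)*0-sup(pr,A)+0.0))
        return np.concatenate(e)
    o=least_squares(res,[.557,-.027,9],x_scale=[.01,.01,3],loss="soft_l1")
    print(names,o.x.round(4),"rms",np.sqrt((o.fun**2).mean()).round(2),o.fun.round(1) if verbose else "")
run(["wrist"]);run(["scene"]);run(["side"]);run(["wrist","scene","side"],0)
E
python3 fit.py
```

```text
wrist [ 258   83   39   99 3193] [279.5 130.7]
scene [252 210  46  29 675] [274.4 224.2]
side [291 210  36  30 506] [308.5 223.2]
['wrist'] [ 0.5576 -0.03    7.4732] rms 0.64 [-1.  -0.8 -0.5 -0.2  0.1  0.4  0.5  0.7  0.  -0.6 -0.9 -1.1 -0.3]
['scene'] [ 0.5606 -0.0296  8.6797] rms 0.27 [ 0.   0.2 -0.6 -0.4 -0.1  0.3  0.4 -0.1  0.1 -0.  -0.1 -0.2 -0.2]
['side'] [ 0.5574 -0.0387  4.4033] rms 0.46 [-0.5 -0.3 -0.   0.4 -0.   0.8  0.  -0.3 -0.8]
['wrist', 'scene', 'side'] [ 0.5584 -0.0301  7.5531] rms 1.11
```

```bash
python3 - <<'E'
from h import *
M=Rm(8.5);plan(tool(-M[:,2],M[:,0]),np.array([.575,-.160,.093])+M[:,2]*.169,5)
E
```

```text
n 5 rotation each [-0.051  0.044 -0.052] dist 0.1401 offset now [3.1  0.03 1.64]
[0.619, 0.006, 0.328] [0.618, 0.008, 0.33] [0.616, 0.01, 0.333] [0.615, 0.011, 0.336] [0.613, 0.013, 0.339]
```

{"method": "carry_out", "body": {"rows": [{"gripper": 1, "offset": [0.62, 0.01, 0.33], "rotation": [-0.05, 0.04, -0.05]}, {"gripper": 1, "offset": [0.62, 0.01, 0.33], "rotation": [-0.05, 0.04, -0.05]}, {"gripper": 1, "offset": [0.62, 0.01, 0.33], "rotation": [-0.05, 0.04, -0.05]}, {"gripper": 1, "offset": [0.62, 0.01, 0.34], "rotation": [-0.05, 0.04, -0.05]}, {"gripper": 1, "offset": [0.62, 0.01, 0.34], "rotation": [-0.05, 0.04, -0.05]}, {"gripper": 1, "offset": [0, 0, 0], "rotation": [0, 0, 0]}, {"gripper": 1, "offset": [0, 0, 0], "rotation": [0, 0, 0]}]}}

```text
t: 4.32
tool_pos: [0.5021, -0.169, 0.2405]
tcp_rot: [89.3, 61.7, 8.5]
force: [0.2, 0.3, 0.4]
width: 0.0916
```

```bash
python3 - <<'E'
from h import *
c=calibration("wrist");im=snapshot("wrist");cv2.imwrite("pics/w2.png",im[:,:,::-1])
for l,z in dict(core_neck=.093,guide_top=.1115,casting_mid=.093,mould_block=.085).items():
    for g in finder.place_of("wrist",l)[:2]: print(l,round(g["score"],2),np.round(g["position"],1),onz(c,g["position"],z).round(4))
h=cv2.cvtColor(im,cv2.COLOR_RGB2HSV);m=(((h[...,0]<3)|(h[...,0]>175))&(h[...,1]>180)&(h[...,2]>80)).astype(np.uint8)
n,l,st,ce=cv2.connectedComponentsWithStats(m)
for i in range(1,n):
    if st[i,4]>200: print("red",st[i],ce[i].round(1))
print(orange(im,(277,100))[1:])
R,p=Rt();print(p,R.round(3).tolist())
E
```

```text
core_neck 0.68 [277.1 221.2] [ 0.5739 -0.1611  0.093 ]
guide_top 0.73 [280.5 165.1] [ 0.5596 -0.1106  0.1115]
casting_mid 0.75 [278.2  55.2] [ 0.5545 -0.0294  0.093 ]
casting_mid 0.52 [244.2  77.5] [ 0.5295 -0.0513  0.093 ]
red [265 250  32  23 533] [282.  261.2]
(array([ 245,    0,   64,  129, 7345], dtype=int32), array([277.3287951 ,  62.31368278]))
[ 0.50201948 -0.16921176  0.24273612] [[0.473, 0.867, 0.158], [0.068, 0.143, -0.987], [-0.879, 0.477, 0.009]]
```

View pics/w2.png

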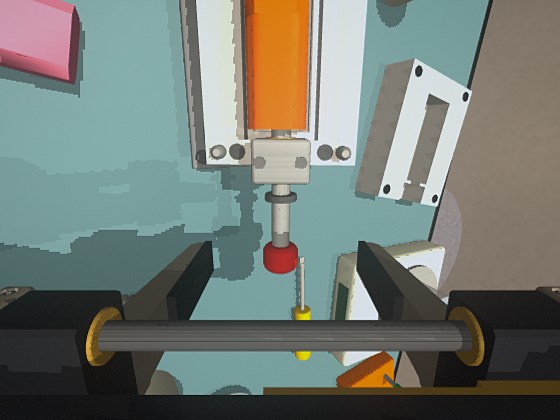

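```bash
python3 - <<'E'
from h import *
c=calibration("wrist");N=onz(c,(280.3,221.5),.093);print(N,onz(c,(281,159),.1115))
M=Rm(9);plan(tool(-M[:,2],M[:,0]),np.array([.5755,-.1605,.093])+M[:,2]*.069,4)
E
```

```text
[ 0.57926116 -0.16257671  0.093     ] [ 0.56107365 -0.10648287  0.1115    ]
n 4 rotation each [ 0.014  0.016 -0.022] dist 0.0981 offset now [ 2.45 -0.15  0.06]
[0.612, -0.037, 0.014] [0.612, -0.036, 0.015] [0.612, -0.034, 0.016] [0.612, -0.033, 0.017]
```

{"method": "carry_out", "body": {"rows": [{"gripper": 1, "offset": [0.61, -0.03, 0.02], "rotation": [0, 0, -0.02]}, {"gripper": 1, "offset": [0.61, -0.03, 0.02], "rotation": [0, 0, -0.02]}, {"gripper": 1, "offset": [0.61, -0.02, 0.02], "rotation": [0, 0, 0]}, {"gripper": 1, "offset": [0.61, -0.02, 0.02], "rotation": [0, 0, 0]}, {"gripper": 1, "offset": [0.05, 0, 0], "rotation": [0, 0, 0]}]}}

```text
t: 4.98
tool_pos: [0.5495, -0.1666, 0.1604]
tcp_rot: [87.8, 60.9, 7.2]
force: [-0.7, 1.1, -0.2]
width: 0.0915
```

```bash
python3 - <<'E'
from h import *
M=Rm(9);plan(tool(-M[:,2],M[:,0]),np.array([.5765,-.1605,.093])+M[:,2]*.069,2)
snapshot("wrist");c=calibration("wrist")
for l in("core_neck","guide_top"):
    for g in finder.place_of("wrist",l)[:2]: print(l,round(g["score"],2),np.round(g["position"],1),onz(c,g["position"],.093).round(4))
cv2.imwrite("pics/w3.png",snapshot("wrist")[:,:,::-1])
E
```

```text
n 2 rotation each [ 0.05   0.075 -0.089] dist 0.0082 offset now [ 0.08 -0.18 -0.05]
[0.041, -0.091, -0.024] [0.042, -0.09, -0.023] 
core_neck 0.76 [267.8 262.6] [ 0.576  -0.1621  0.093 ]
guide_top 0.91 [271.5 174.6] [ 0.5705 -0.1108  0.093 ]
```

View pics/w3.png

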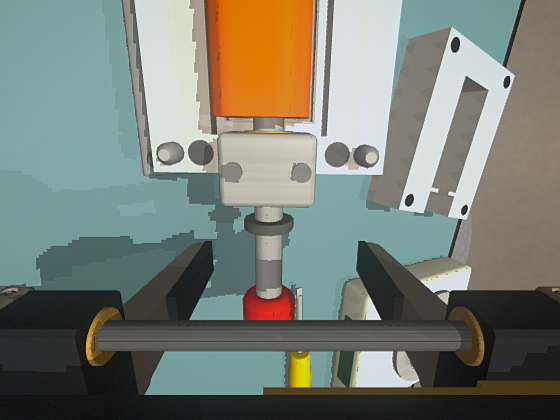

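{"method": "carry_out", "body": {"rows": [{"gripper": 1, "offset": [0.04, -0.09, 0], "rotation": [0.05, 0.07, -0.09]}, {"gripper": 1, "offset": [0.04, -0.09, 0], "rotation": [0.05, 0.07, -0.09]}, {"gripper": 1, "offset": [0, 0, 0], "rotation": [0, 0, 0]}, {"gripper": 0, "offset": [0, 0, 0], "rotation": [0, 0, 0]}, {"gripper": 0, "offset": [0, 0, 0], "rotation": [0, 0, 0]}, {"gripper": 0, "offset": [0, 0, 0], "rotation": [0, 0, 0]}, {"gripper": 0, "offset": [0, 0, 0], "rotation": [0, 0, 0]}, {"gripper": 0, "offset": [0, 0, 0], "rotation": [0, 0, 0]}, {"gripper": 0, "offset": [0, 0, 0], "rotation": [0, 0, 0]}, {"gripper": 0, "offset": [0, 0, 0], "rotation": [0, 0, 0]}, {"gripper": 0, "offset": [0, 0, 0], "rotation": [0, 0, 0]}, {"gripper": 0, "offset": [0, 0, 0], "rotation": [0, 0, 0]}], "squeeze": 30}}

```text
t: 6.18
tool_pos: [0.544, -0.1693, 0.1623]
tcp_rot: [89.5, 61.6, 8.4]
force: [-0.1, 0.6, -0.1]
width: 0.0336
```

```bash
python3 - <<'E'
from h import *
s=r.read_state();print(s["width"],s["force"],s["ft_torque"])
R,p=Rt();print(R.round(3).tolist(),p+R@[.069,0,0])
for y in (8,9,10):print(y,(R.T@Rm(y)).round(3).tolist())
E
```

```text
0.033619867417914076 [-0.142729    0.56721894 -0.06883273] [-0.08203263  0.28152537 -0.02776292]
[[0.47, 0.869, 0.154], [0.07, 0.138, -0.988], [-0.88, 0.475, 0.004]] [ 0.57641782 -0.16446142  0.10156439]
8 [[0.006, 0.004, -1.0], [1.0, 0.016, 0.007], [0.016, -1.0, -0.003]]
9 [[0.006, -0.005, -1.0], [1.0, 0.0, 0.006], [0.0, -1.0, 0.005]]
10 [[0.006, -0.013, -1.0], [1.0, -0.015, 0.007], [-0.015, -1.0, 0.013]]
```

{"method": "carry_out", "body": {"rows": [{"gripper": 0, "offset": [0, 0, 0], "rotation": [0, 0, 0]}, {"gripper": 0, "offset": [0, 0, 0], "rotation": [0, 0, 0]}, {"gripper": 0, "offset": [0, 0, 0], "rotation": [0, 0, 0]}, {"gripper": 0, "offset": [0, 0, 0], "rotation": [0, 0, 0]}, {"gripper": 0, "offset": [0, 0, 0], "rotation": [0, 0, 0]}]}}

```text
t: 6.6
tool_pos: [0.5413, -0.169, 0.1607]
tcp_rot: [89.6, 61.9, 8.6]
force: [2.1, 1.9, -1.3]
width: 0.0149
```

{"method": "carry_out", "body": {"rows": [{"gripper": 0, "offset": [0, 0, 0.25], "rotation": [0, 0, 0]}, {"gripper": 0, "offset": [0, 0, 0.25], "rotation": [0, 0, 0]}, {"gripper": 0, "offset": [0, 0, 0.25], "rotation": [0, 0, 0]}, {"gripper": 0, "offset": [0, 0, 0.25], "rotation": [0, 0, 0]}, {"gripper": 0, "offset": [0, 0, 0.25], "rotation": [0, 0, 0]}, {"gripper": 0, "offset": [0, 0, 0.25], "rotation": [0, 0, 0]}]}}

```text
t: 7.1
tool_pos: [0.5501, -0.2253, 0.1607]
tcp_rot: [90.9, 62.0, 10.2]
force: [-0.6, 5.3, 4.7]
width: 0.0153
```

```bash
python3 - <<'E'
from h import *
R,p=Rt();M=Rm(9);print(r.read_state()["width"],(M.T@(p-np.array([.5413,-.169,.1607]))).round(4),(M.T@R).round(3).tolist(), M.T@r.read_state()["force"])
snapshot("wrist");c=calibration("wrist")
for g in finder.place_of("wrist","core_neck")[:2]: print(round(g["score"],2),np.round(g["position"],1),onz(c,g["position"],.093).round(4))
E
```

```text
0.015294285470213645 [-0.0001 -0.0569  0.0001] [[0.001, 1.0, 0.003], [0.01, 0.003, -1.0], [-1.0, 0.001, -0.01]] [2.38901724 5.35753942 4.0373734 ]
0.57 [286.2 254.7] [ 0.5865 -0.216   0.093 ]
```

{"method": "carry_out", "body": {"rows": [{"gripper": 0, "offset": [0, 0, 0.2], "rotation": [0, 0, 0]}, {"gripper": 0, "offset": [0, 0, 0.2], "rotation": [0, 0, 0]}, {"gripper": 0, "offset": [0, 0, 0.2], "rotation": [0, 0, 0]}, {"gripper": 0, "offset": [0, 0, 0.15], "rotation": [0, 0, 0]}, {"gripper": 0, "offset": [0, 0, 0.1], "rotation": [0, 0, 0]}]}}

```text
t: 7.62
tool_pos: [0.5539, -0.2483, 0.1604]
tcp_rot: [94.2, 62.0, 13.9]
force: [-4.4, 13.8, 13.7]
width: 0.0151
```

```bash
cat > pr.py <<'E'
from h import *
R,p=Rt();M=Rm(9);print(r.read_state()["width"],(M.T@(p-np.array([.5413,-.169,.1607]))).round(4), (M.T@r.read_state()["force"]).round(1))
E
python3 pr.py
```

```text
0.015088215506817425 [-0.0001 -0.0803 -0.0003] [ 4.5 14.3 13.1]
```

```bash
python3 - <<'E'
from h import *
R,p=Rt();M=Rm(9);print((M.T@R).round(3).tolist())
c=calibration("wrist");im=snapshot("wrist");cv2.imwrite("pics/w4.png",im[:,:,::-1])
for l,z in(("core_neck",.093),("guide_top",.1115)):
  for g in finder.place_of("wrist",l)[:2]: print(l,round(g["score"],2),np.round(g["position"],1),onz(c,g["position"],z).round(4))
a,b=calibration("scene"),calibration("side");snapshot("scene");snapshot("side")
A=finder.place_of("scene","core_neck")[:1];B=finder.place_of("side","core_neck")[:1]
if A and B: print(A[0]["position"],B[0]["position"],tri([(a,A[0]["position"]),(b,B[0]["position"])]))
G=np.array([.5605,-.109,.1115]);rod=np.array([.5765,-.161,.093])
E
```

```text
[[-0.002, 1.0, 0.001], [0.04, 0.001, -0.999], [-0.999, -0.002, -0.04]]
core_neck 0.58 [283.8 257.7] [ 0.588  -0.2368  0.093 ]
[198.1, 247.1] [370.6, 260.9] (array([ 0.5812319 , -0.23524623,  0.09191346]), [np.float64(0.008596626376062419), np.float64(0.008596626376062443)])
```

View pics/w4.png

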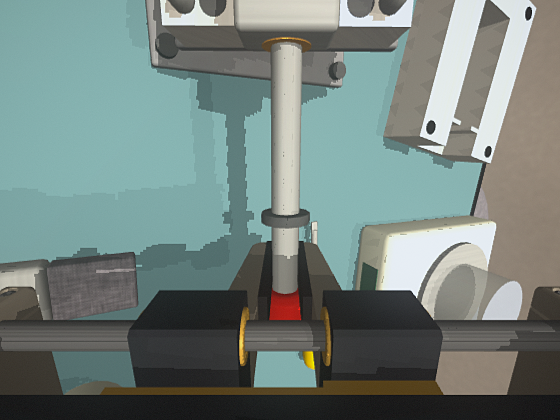

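{"method": "carry_out", "body": {"rows": [{"gripper": 0, "offset": [0, 0, 0.1], "rotation": [0, 0.05, 0]}, {"gripper": 0, "offset": [0, 0, 0.1], "rotation": [0, 0.05, 0]}]}}

```text
t: 8.13
tool_pos: [0.5544, -0.2503, 0.1603]
tcp_rot: [96.6, 61.9, 16.6]
force: [-2.7, 12.7, 8.6]
width: 0.0147
```

```bash
python3 pr.py; python3 - <<'E'
from h import *
c=calibration("wrist")
M=Rm(9);o=np.array([.5765,-.161,.093])  # rod axis; intersect rays with plane through axis, normal M z
def onp(px):
    a,d=ray(c,px);n=M[:,2];return M.T@(a+d*(n@(o-a))/(n@d)-o)
print(onp((286,44)),onp((285,209)))
E
```

```text
0.014731510779006715 [-0.     -0.0823 -0.0005] [ 3.4 12.9  8. ]
[ 5.44588091e-04  3.83683597e-02 -1.56249875e-17] [ 2.05384309e-04 -4.75111956e-02  1.13870880e-17]
```

{"method": "carry_out", "body": {"rows": [{"gripper": 1, "offset": [0, 0, 0], "rotation": [0, 0, 0]}, {"gripper": 1, "offset": [0, 0, 0], "rotation": [0, 0, 0]}, {"gripper": 1, "offset": [0, 0, 0], "rotation": [0, 0, 0]}, {"gripper": 1, "offset": [0, 0, 0], "rotation": [0, 0, 0]}, {"gripper": 1, "offset": [0, 0, 0], "rotation": [0, 0, 0]}, {"gripper": 1, "offset": [-0.3, 0, 0], "rotation": [0, 0, 0]}, {"gripper": 1, "offset": [-0.7, 0, 0], "rotation": [0, 0, 0]}, {"gripper": 1, "offset": [-0.8, 0, 0], "rotation": [0, 0, 0]}]}}

```text
t: 8.8
tool_pos: [0.5203, -0.26, 0.2203]
tcp_rot: [97.1, 62.4, 17.1]
force: [0.8, -0.1, 0.7]
width: 0.0663
```

```bash
python3 pr.py; python3 - <<'E'
from h import *
M=Rm(9)
# casting_mid estimate: combine fit and rod axis
C=np.array([.559,-.030,.085])+M@[0,0,.009];rod=np.array([.5413,-.169,.1607])-.069*M[:,2];print("cast rel rod",M.T@(C-rod))
# lateral from rod axis
print("tgt",C);plan(tool(-M[:,2],M[:,0]),C+M[:,2]*(.013+.07+.069))
E
```

```text
0.06630940091200983 [-0.0029 -0.0866  0.0691] [ 1.  -0.2  0.3]
cast rel rod [-0.00090408  0.13451979 -0.00725485]
tgt [ 0.55482678 -0.03066097  0.09294653]
n 6 rotation each [ 0.    -0.104  0.016] dist 0.2213 offset now [ 0.19  0.05 -5.53]
[0.032, 0.009, -0.921] [0.022, 0.009, -0.922] [0.012, 0.009, -0.922] [0.002, 0.008, -0.922] [-0.008, 0.008, -0.922] [-0.018, 0.008, -0.922]
```

{"method": "carry_out", "body": {"rows": [{"gripper": 1, "offset": [0.02, 0.01, -0.92], "rotation": [0, -0.1, 0.02]}, {"gripper": 1, "offset": [0.02, 0.01, -0.92], "rotation": [0, -0.1, 0.02]}, {"gripper": 1, "offset": [0.01, 0.01, -0.92], "rotation": [0, -0.1, 0.02]}, {"gripper": 1, "offset": [0, 0.01, -0.92], "rotation": [0, -0.1, 0.02]}, {"gripper": 1, "offset": [0, 0.01, -0.92], "rotation": [0, -0.1, 0.02]}, {"gripper": 1, "offset": [-0.02, 0.01, -0.92], "rotation": [0, -0.1, 0.02]}, {"gripper": 1, "offset": [0, 0, 0], "rotation": [0, 0, 0]}, {"gripper": 1, "offset": [0, 0, 0], "rotation": [0, 0, 0]}]}}

```text
t: 9.47
tool_pos: [0.4831, -0.0434, 0.2392]
tcp_rot: [88.7, 60.9, 7.1]
force: [0.8, -0.4, 0.6]
width: 0.0921
```

```bash
python3 - <<'E'
from h import *
M=Rm(9);C=np.array([.5548,-.0307,.093])
R,p=Rt();print((M.T@R).round(3).tolist(),(M.T@(p+R@[.069,0,0]-C)).round(4))
plan(tool(-M[:,2],M[:,0]),C+M[:,2]*(.013+.069),4)
c=calibration("wrist");im=snapshot("wrist");cv2.imwrite("pics/w5.png",im[:,:,::-1])
for l,z in(("casting_mid",.093),("guide_top",.1115)):
  for g in finder.place_of("wrist",l)[:2]: print(l,round(g["score"],2),np.round(g["position"],1),onz(c,g["position"],z).round(4))
m,st,ce=orange(im,(280,220));print(st,ce)
for y in range(st[1]+8,st[1]+st[3]-5,25):
    x=np.nonzero(m[y])[0];print(y,x.min(),x.max())
# predicted bar columns
Q=barpts(-.009)@M.T+C
print(np.array([proj(c,q) for q in Q]).round(0).tolist())
E
```

```text
[[0.02, 1.0, -0.006], [-0.016, -0.006, -1.0], [-1.0, 0.02, 0.016]] [ 0.0057 -0.0025  0.0943]
n 4 rotation each [-0.015  0.038 -0.047] dist 0.0814 offset now [ 2.03 -0.15 -0.07]
[0.507, -0.037, -0.016] [0.507, -0.035, -0.015] [0.508, -0.032, -0.013] [0.508, -0.03, -0.011] 
casting_mid 0.97 [ 15.8 211. ] [ 0.3831 -0.0285  0.093 ]
casting_mid 0.68 [275.1 211. ] [ 0.5539 -0.0276  0.093 ]
guide_top 0.66 [278.1 306.2] [ 0.5589 -0.1105  0.1115]
guide_top 0.43 [246.  190.7] [ 0.5168 -0.0074  0.1115]
[ 249  151   53  132 6424] [275.45221046 215.8999066 ]
159 251 300
184 253 300
209 249 300
234 250 299
259 251 299
[[303.0, 153.0], [301.0, 280.0], [246.0, 153.0], [251.0, 280.0], [293.0, 154.0], [293.0, 285.0], [255.0, 154.0], [260.0, 285.0], [300.0, 150.0], [299.0, 266.0], [249.0, 150.0], [254.0, 266.0]]
```

View pics/w5.png

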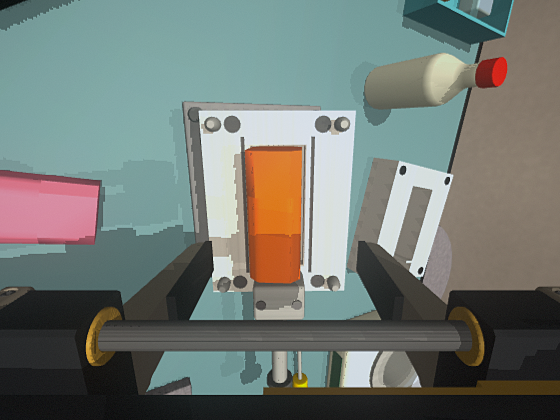

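{"method": "carry_out", "body": {"rows": [{"gripper": 1, "offset": [0.5, -0.04, -0.01], "rotation": [0, 0.04, -0.05]}, {"gripper": 1, "offset": [0.5, -0.04, -0.01], "rotation": [0, 0.04, -0.05]}, {"gripper": 1, "offset": [0.5, -0.03, -0.01], "rotation": [0, 0.04, -0.05]}, {"gripper": 1, "offset": [0.3, -0.03, -0.01], "rotation": [0, 0.04, -0.05]}, {"gripper": 1, "offset": [0, 0, 0], "rotation": [0, 0, 0]}]}}

```text
t: 10.03
tool_pos: [0.5173, -0.0497, 0.1725]
tcp_rot: [90.1, 61.9, 7.9]
force: [0.6, -0.7, -0.6]
width: 0.0922
```

```bash
cat > pb.py <<'E'
from h import *
M=Rm(9);C=np.array([.5548,-.0307,.093])
R,p=Rt();print((M.T@R).round(3).tolist(),(M.T@(p+R@[.069,0,0]-C)).round(4),r.read_state()["width"],(M.T@r.read_state()["force"]).round(1))
plan(tool(-M[:,2],M[:,0]),C+M[:,2]*(.014+.069),2)
E
python3 pb.py
```

```text
[[0.002, 1.0, -0.019], [-0.009, -0.019, -1.0], [-1.0, 0.003, 0.009]] [ 0.0021 -0.0136  0.02  ] 0.09215765892804223 [ 0.1 -0.7 -0.7]
n 2 rotation each [-0.089  0.045 -0.012] dist 0.0144 offset now [ 0.15 -0.06 -0.32]
[0.073, -0.028, -0.162] [0.074, -0.026, -0.162]
```

{"method": "carry_out", "body": {"rows": [{"gripper": 1, "offset": [0.07, -0.03, -0.16], "rotation": [-0.09, 0.04, 0]}, {"gripper": 1, "offset": [0.07, -0.03, -0.16], "rotation": [-0.09, 0.04, 0]}, {"gripper": 1, "offset": [0, 0, 0], "rotation": [0, 0, 0]}]}}

```text
t: 10.28
tool_pos: [0.5165, -0.0411, 0.1657]
tcp_rot: [89.9, 61.9, 8.6]
force: [-0.7, -0.7, 0.4]
width: 0.0914
```

```bash
python3 pb.py
```

```text
[[0.001, 1.0, -0.005], [-0.004, -0.005, -1.0], [-1.0, 0.001, 0.004]] [-0.0006 -0.0045  0.0137] 0.09141012586761647 [-0.5 -0.6  0.8]
n 2 rotation each [-0.025  0.018 -0.006] dist 0.0043 offset now [-0.01  0.02 -0.11]
[-0.004, 0.008, -0.053] [-0.004, 0.008, -0.053]
```

{"method": "carry_out", "body": {"rows": [{"gripper": 1, "offset": [0, 0, -0.1], "rotation": [0, 0, 0]}, {"gripper": 0, "offset": [0, 0, 0], "rotation": [0, 0, 0]}, {"gripper": 0, "offset": [0, 0, 0], "rotation": [0, 0, 0]}, {"gripper": 0, "offset": [0, 0, 0], "rotation": [0, 0, 0]}, {"gripper": 0, "offset": [0, 0, 0], "rotation": [0, 0, 0]}, {"gripper": 0, "offset": [0, 0, 0], "rotation": [0, 0, 0]}, {"gripper": 0, "offset": [0, 0, 0], "rotation": [0, 0, 0]}, {"gripper": 0, "offset": [0, 0, 0], "rotation": [0, 0, 0]}, {"gripper": 0, "offset": [0, 0, 0], "rotation": [0, 0, 0]}, {"gripper": 0, "offset": [0, 0, 0], "rotation": [0, 0, 0]}, {"gripper": 0, "offset": [0, 0, 0], "rotation": [0, 0, 0]}], "squeeze": 35}}

```text
t: 11.2
tool_pos: [0.5165, -0.0383, 0.1684]
tcp_rot: [89.7, 61.7, 8.3]
force: [-0.3, 0.3, 0.6]
width: 0.0434
```

```bash
python3 pb.py
```

```text
[[0.005, 1.0, -0.006], [-0.006, -0.006, -1.0], [-1.0, 0.005, 0.006]] [ 0.0014 -0.0019  0.0159] 0.043429155668340824 [0.1 0.3 0.7]
n 2 rotation each [-0.03   0.028 -0.026] dist 0.0026 offset now [ 0.05 -0.03 -0.04]
[0.024, -0.013, -0.019] [0.024, -0.012, -0.019]
```

{"method": "carry_out", "body": {"rows": [{"gripper": 0, "offset": [-0.15, 0, 0], "rotation": [0, 0, 0]}, {"gripper": 0, "offset": [-0.25, 0, 0], "rotation": [0, 0, 0]}, {"gripper": 0, "offset": [-0.3, 0, 0], "rotation": [0, 0, 0]}, {"gripper": 0, "offset": [-0.3, 0, 0], "rotation": [0, 0, 0]}, {"gripper": 0, "offset": [-0.35, 0, 0], "rotation": [0, 0, 0]}, {"gripper": 0, "offset": [-0.35, 0, 0], "rotation": [0, 0, 0]}, {"gripper": 0, "offset": [-0.35, 0, 0], "rotation": [0, 0, 0]}, {"gripper": 0, "offset": [-0.35, 0, 0], "rotation": [0, 0, 0]}, {"gripper": 0, "offset": [-0.25, 0, 0], "rotation": [0, 0, 0]}, {"gripper": 0, "offset": [-0.25, 0, 0], "rotation": [0, 0, 0]}]}}

```text
t: 12.03
tool_pos: [0.4555, -0.0456, 0.2687]
tcp_rot: [90.2, 62.6, 8.8]
force: [0.3, 0.8, -2.8]
width: 0.0436
```

```bash
python3 pb.py; python3 - <<'E'
from h import *
# target: above pad, vertical tool, jaws along pad x (yaw 5); grasp point 150 above bench
a=np.radians(5);X=np.array([np.cos(a),np.sin(a),0])
print(r.read_state()["force"],r.read_state()["qpos"].round(1))
plan(tool(np.array([0,0,-1.]),X),np.array([.586,.306,.16+.069]))
E
```

```text
[[-0.011, 1.0, -0.007], [-0.002, -0.007, -1.0], [-1.0, -0.011, 0.002]] [-0.007   0.0007  0.1333] 0.04361493213897609 [-0.9  0.8 -2.7]
n 2 rotation each [-0.031  0.008  0.053] dist 0.1194 offset now [2.98 0.19 0.02]
[1.49, 0.094, 0.008] [1.491, 0.086, 0.009] 
[ 0.31971357  0.82237923 -2.84425947] [-11.3  -1.3 129.6  20.2  27.2 -35.9]
n 10 rotation each [ 0.059 -0.016 -0.456] dist 0.3771 offset now [ 2.98  3.57 -8.2 ]
[0.298, 0.357, -0.82] [0.28, 0.366, -0.823] [0.261, 0.374, -0.825] [0.241, 0.381, -0.828] [0.221, 0.387, -0.831] [0.201, 0.392, -0.834] [0.181, 0.396, -0.836] [0.161, 0.399, -0.839] [0.14, 0.401, -0.842] [0.12, 0.402, -0.844]
```

{"method": "carry_out", "body": {"rows": [{"gripper": 0, "offset": [0.2, 0.3, -0.6], "rotation": [0.05, -0.01, -0.3]}, {"gripper": 0, "offset": [0.28, 0.35, -0.82], "rotation": [0.06, -0.02, -0.46]}, {"gripper": 0, "offset": [0.26, 0.37, -0.82], "rotation": [0.06, -0.02, -0.46]}, {"gripper": 0, "offset": [0.24, 0.38, -0.83], "rotation": [0.06, -0.02, -0.46]}, {"gripper": 0, "offset": [0.22, 0.39, -0.83], "rotation": [0.06, -0.02, -0.46]}, {"gripper": 0, "offset": [0.2, 0.39, -0.83], "rotation": [0.06, -0.02, -0.46]}, {"gripper": 0, "offset": [0.18, 0.4, -0.83], "rotation": [0.06, -0.02, -0.46]}, {"gripper": 0, "offset": [0.16, 0.4, -0.84], "rotation": [0.06, -0.02, -0.46]}, {"gripper": 0, "offset": [0.12, 0.4, -0.7], "rotation": [0.06, -0.02, -0.4]}, {"gripper": 0, "offset": [0.1, 0.3, -0.4], "rotation": [0.05, -0.02, -0.3]}, {"gripper": 0, "offset": [0, 0, 0], "rotation": [0, 0, 0]}]}}

```text
t: 12.95
tool_pos: [0.582, 0.2803, 0.2304]
tcp_rot: [61.5, 88.6, -24.1]
force: [-0.3, -0.7, -2.0]
width: 0.0437
```

```bash
python3 - <<'E'
from h import *
c=calibration("wrist");im=snapshot("wrist");cv2.imwrite("pics/w6.png",im[:,:,::-1])
h=cv2.cvtColor(im,cv2.COLOR_RGB2HSV);m=((h[...,0]>100)&(h[...,0]<125)&(h[...,1]>150)).astype(np.uint8)
n,l,st,ce=cv2.connectedComponentsWithStats(m)
for i in range(1,n):
  if st[i,4]>300:
    q=cv2.findContours((l==i).astype(np.uint8),0,1)[0][0][:,0]
    P=np.array([onz(c,p,.005)[:2]*1000 for p in q]).astype(np.float32);print(st[i],cv2.minAreaRect(P))
    print(cv2.boxPoints(cv2.minAreaRect(P)).round(0).tolist())
for g in finder.place_of("wrist","pad_top")[:2]: print(round(g["score"],2),np.round(g["position"],1),onz(c,g["position"],.005).round(4))
a=np.radians(5);X=np.array([np.cos(a),np.sin(a),0]);R,p=Rt();print(R.round(3).tolist(),r.read_state()["width"])
plan(tool(np.array([0,0,-1.]),X),np.array([.586,.306,.16+.069]))
E
```

```text
[ 252  107   73   53 3509] ((585.069580078125, 350.0378112792969), (73.38361358642578, 51.3466911315918), 3.698308229446411)
[[547.0, 373.0], [550.0, 322.0], [623.0, 327.0], [620.0, 378.0]]
[[0.022, 0.997, 0.077], [-0.011, 0.077, -0.997], [-1.0, 0.021, 0.013]] 0.0439999440820999
n 1 rotation each [-0.094  0.126 -0.201] dist 0.0294 offset now [ 0.03  0.2  -0.71]
[0.033, 0.201, -0.705]
```

View pics/w6.png

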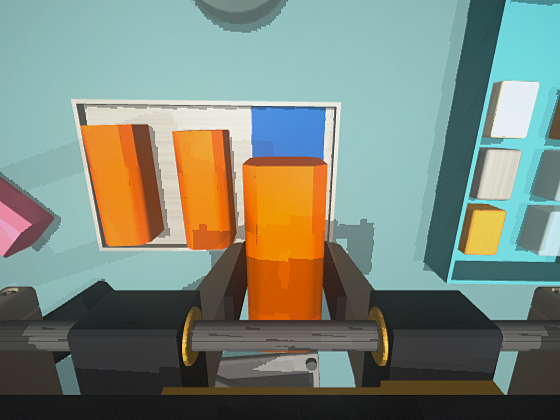

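```bash
python3 - <<'E'
from h import *
c=calibration("wrist");R,p=Rt()
im=cv2.imread("pics/w6.png")[:,:,::-1].copy();m,st,ce=orange(im,(285,230));print(st)
for s in (-.006,-.002,.002):
    o=[]
    for b in barpts():
        q=p+R@(np.array([.069+.0155,0,s])+np.array([-b[2],b[0],-b[1]])); o.append(proj(c,q))
    o=np.array(o);print(s,o.min(0).round(1),o.max(0).round(1))
a=np.radians(4.4);X=np.array([np.cos(a),np.sin(a),0])
G=tool(np.array([0,0,-1.]),X);P=np.array([.588,.306,.16+.069]);plan(G,P);
E
```

```text
[ 243  163   84  157 7137]
-0.006 [240.8 153.7] [327.1 351.1]
-0.002 [241.1 159.9] [326.8 356.8]
0.002 [241.5 166.1] [326.5 362.3]
n 1 rotation each [ 0.006  0.125 -0.201] dist 0.0298 offset now [ 0.03  0.25 -0.7 ]
[0.034, 0.251, -0.701]
```

{"method": "carry_out", "body": {"rows": [{"gripper": 0, "offset": [0.03, 0.12, -0.3], "rotation": [0, 0.06, -0.1]}, {"gripper": 0, "offset": [0.2, 0.12, -0.3], "rotation": [0, 0.06, -0.1]}, {"gripper": 0, "offset": [0.4, 0, 0], "rotation": [0, 0, 0]}, {"gripper": 0, "offset": [0.4, 0, 0], "rotation": [0, 0, 0]}, {"gripper": 0, "offset": [0.4, 0, 0], "rotation": [0, 0, 0]}, {"gripper": 0, "offset": [0.3, 0, 0], "rotation": [0, 0, 0]}, {"gripper": 0, "offset": [0.2, 0, 0], "rotation": [0, 0, 0]}, {"gripper": 0, "offset": [0, 0, 0], "rotation": [0, 0, 0]}]}}

```text
t: 13.72
tool_pos: [0.5868, 0.3003, 0.1495]
tcp_rot: [-147.0, 89.9, 127.1]
force: [-0.3, -0.2, -1.8]
width: 0.0435
```

```bash
cat > pp.py <<'E'
from h import *
a=np.radians(4.4);X=np.array([np.cos(a),np.sin(a),0])
G=tool(np.array([0,0,-1.]),X);P=np.array([.588,.302,.1145]);plan(G,P,2);R,p=Rt();print(R.round(3).tolist(),p.round(4),r.read_state()["force"].round(1),r.read_state()["width"].round(4))
E
python3 pp.py
```

```text
n 2 rotation each [-0.021 -0.01   0.007] dist 0.0351 offset now [ 0.88  0.03 -0.04]
[0.438, 0.017, -0.019] [0.438, 0.017, -0.02] Traceback (most recent call last):
  File "pp.py", line 3, in <module>
    G=tool(np.array([0,0,-1.]),X);P=np.array([.588,.302,.1145]);plan(G,P,2);R,p=Rt();print(R.round(3).tolist(),p.round(4),r.read_state()["force"].round(1),r.read_state()["width"].round(4))
                                                                                                                                                           ^^^^^^^^^^^^^^^^^^^^^^^^^^^^^
AttributeError: 'float' object has no attribute 'round'
```

{"method": "carry_out", "body": {"rows": [{"gripper": 0, "offset": [0.25, 0.02, -0.02], "rotation": [0, 0, 0]}, {"gripper": 0, "offset": [0.25, 0.02, -0.02], "rotation": [0, 0, 0]}, {"gripper": 0, "offset": [0.15, 0, 0], "rotation": [0, 0, 0]}, {"gripper": 0, "offset": [0.08, 0, 0], "rotation": [0, 0, 0]}, {"gripper": 0, "offset": [0, 0, 0], "rotation": [0, 0, 0]}]}}

```text
t: 14.13
tool_pos: [0.5892, 0.3023, 0.1188]
tcp_rot: [173.9, 89.8, 88.0]
force: [-0.3, 0.4, -1.8]
width: 0.0435
```

```bash
sed -i 's/r.read_state()\["width"\].round(4)/r.read_state()["width"]/' pp.py; python3 pp.py
```

```text
n 2 rotation each [-0.025 -0.015 -0.002] dist 0.0045 offset now [ 0.11 -0.03  0.01]
[0.054, -0.016, 0.003] [0.054, -0.016, 0.003] 
[[0.0, 0.997, 0.071], [0.003, 0.071, -0.997], [-1.0, 0.0, -0.003]] [0.5892 0.3023 0.1188] [-0.3  0.4 -1.8] 0.04347384847916859
```

Creep down, watching the force.

{"method": "carry_out", "body": {"rows": [{"gripper": 0, "offset": [0.04, 0, 0], "rotation": [0, 0, 0]}, {"gripper": 0, "offset": [0.04, 0, 0], "rotation": [0, 0, 0]}, {"gripper": 0, "offset": [0, 0, 0], "rotation": [0, 0, 0]}]}}

```text
t: 14.38
tool_pos: [0.5897, 0.3026, 0.1162]
tcp_rot: [160.0, 89.8, 74.1]
force: [0.1, -0.3, -1.6]
width: 0.0433
```

{"method": "carry_out", "body": {"rows": [{"gripper": 0, "offset": [0.04, 0, 0], "rotation": [0, 0, 0]}, {"gripper": 0, "offset": [0, 0, 0], "rotation": [0, 0, 0]}]}}

```text
t: 14.55
tool_pos: [0.5901, 0.303, 0.1165]
tcp_rot: [150.1, 89.7, 64.2]
force: [0.4, -0.3, -1.7]
width: 0.0438
```

{"method": "carry_out", "body": {"rows": [{"gripper": 0, "offset": [0.05, 0, 0], "rotation": [0, 0, 0]}, {"gripper": 0, "offset": [0.05, 0, 0], "rotation": [0, 0, 0]}, {"gripper": 0, "offset": [0, 0, 0], "rotation": [0, 0, 0]}]}}

```text
t: 14.8
tool_pos: [0.5906, 0.3033, 0.1166]
tcp_rot: [141.7, 89.6, 55.8]
force: [-0.7, -0.5, -2.8]
width: 0.0434
```

```bash
python3 pp.py; python3 - <<'E'
from h import *
from scipy.optimize import least_squares
# free-fit bar position upright from scene + side
near=dict(scene=(392,225),side=(256,192));obs=[]
for n in near:
    c=calibration(n);im=snapshot(n);m,st,ce=orange(im,near[n]);y,x=np.nonzero(m);obs.append((c,np.column_stack([x,y]).astype(float)));print(n,st,ce.round(1));cv2.imwrite(f"pics/{n}p.png",im[:,:,::-1])
E
```

```text
n 2 rotation each [-0.026 -0.023 -0.019] dist 0.0036 offset now [ 0.05 -0.07  0.03]
[0.027, -0.034, 0.015] [0.027, -0.034, 0.014] 
[[0.004, 0.997, 0.071], [0.005, 0.071, -0.997], [-1.0, 0.004, -0.005]] [0.5906 0.3033 0.1166] [-0.7 -0.5 -2.8] 0.043409891583958964
scene [374 216  25  25 416] [385.8 228.1]
side [255 182  18  22 256] [263.  193.4]
```

{"method": "carry_out", "body": {"rows": [{"gripper": 0, "offset": [0.1, -0.03, 0], "rotation": [0, 0, 0]}, {"gripper": 0, "offset": [0, 0, 0], "rotation": [0, 0, 0]}]}}

```text
t: 15.07
tool_pos: [0.5913, 0.304, 0.1162]
tcp_rot: [128.4, 89.4, 42.5]
force: [0.4, -0.7, -1.8]
width: 0.0438
```

{"method": "carry_out", "body": {"rows": [{"gripper": 0, "offset": [0.1, -0.03, 0], "rotation": [0, 0, 0]}, {"gripper": 0, "offset": [0, 0, 0], "rotation": [0, 0, 0]}]}}

```text
t: 15.23
tool_pos: [0.592, 0.3047, 0.1153]
tcp_rot: [122.2, 89.1, 36.3]
force: [-0.9, 0.4, -2.4]
width: 0.0439
```

{"method": "carry_out", "body": {"rows": [{"gripper": 0, "offset": [0.12, -0.08, 0.05], "rotation": [-0.02, -0.03, -0.1]}, {"gripper": 0, "offset": [0.06, -0.08, 0.05], "rotation": [-0.02, -0.03, -0.1]}, {"gripper": 0, "offset": [0, 0, 0], "rotation": [0, 0, 0]}]}}

```text
t: 15.48
tool_pos: [0.5926, 0.3044, 0.1146]
tcp_rot: [138.3, 89.2, 52.6]
force: [-1.4, -0.1, -2.8]
width: 0.0436
```

```bash
python3 pp.py; python3 - <<'E'
import cv2
a=cv2.imread("pics/scenep.png")[150:270,320:460];b=cv2.imread("pics/sidep.png")[140:240,190:310]
a=cv2.resize(a,(560,480),interpolation=2);b=cv2.resize(b,(576,480),interpolation=2)
import numpy as np;cv2.imwrite("pics/pl.png",cv2.resize(np.hstack([a,b]),(800,338)))
E
```

```text
n 2 rotation each [-0.005 -0.05  -0.044] dist 0.0052 offset now [ 0.   -0.12  0.05]
[0.001, -0.06, 0.025] [0.001, -0.06, 0.025] 
[[0.008, 0.997, 0.076], [0.011, 0.076, -0.997], [-1.0, 0.009, -0.01]] [0.5926 0.3044 0.1146] [-1.4 -0.1 -2.8] 0.04356331268562475
```

View pics/pl.png

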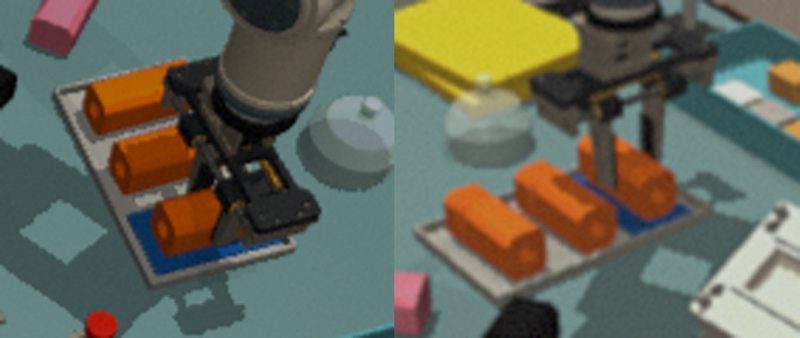

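```bash
cat > barfit.py <<'E'
from h import *
from scipy.optimize import least_squares
near=dict(scene=(386,228),side=(263,193));obs=[]
for n in near:
    c=calibration(n);im=snapshot(n);m,st,ce=orange(im,near[n]);m=cv2.morphologyEx(m.astype(np.uint8),cv2.MORPH_CLOSE,np.ones((9,9)));y,x=np.nonzero(m);obs.append((n,c,np.column_stack([x,y]).astype(float)))
def res(v,full=False):
    e=[]
    Q=barpts()@Ro.from_euler("z",v[3],degrees=True).as_matrix().T+v[:3]
    for n,c,P in obs:
        th=np.radians({"scene":np.r_[100:281:20],"side":np.r_[-60:121:20]}[n] if not FULL else np.arange(0,360,15))
        A=np.array([np.cos(th),np.sin(th)]);pr=np.array([proj(c,q) for q in Q]);e.append(sup(P,A)+.3-sup(pr,A))
    return np.r_[np.concatenate(e),(v[3]-4.4)/2]
import sys;FULL=len(sys.argv)>1
o=least_squares(res,[.588,.306,.03,4.4],x_scale=[.01,.01,.01,3],loss="soft_l1");print(o.x.round(4),o.fun.round(1))
E
python3 barfit.py
```

```text
[0.5946 0.3123 0.0303 3.184 ] [-1.1 -0.4 -0.1  0.2 -0.1  0.6 -0.1 -0.1 -0.2 -6.6 -0.8 -0.9 -0.4  0.2
  0.3  0.   0.1 -0.4 -1.  -1.1 -0.6]
```

{"method": "carry_out", "body": {"rows": [{"gripper": 0, "offset": [-0.2, -0.1, 0.08], "rotation": [0, -0.1, -0.05]}, {"gripper": 0, "offset": [0, -0.15, 0.1], "rotation": [0, 0, -0.05]}, {"gripper": 0, "offset": [0.1, -0.05, 0.05], "rotation": [0, 0, 0]}, {"gripper": 0, "offset": [0.1, -0.02, 0], "rotation": [0, 0, 0]}]}}

```text
t: 15.92
tool_pos: [0.578, 0.2923, 0.1134]
tcp_rot: [-60.5, 89.6, -146.2]
force: [-6.6, -5.4, 50.2]
width: 0.0437
```

```bash
python3 pp.py
```

```text
n 2 rotation each [-0.005  0.016  0.028] dist 0.014 offset now [-0.03  0.27 -0.22]
[-0.015, 0.134, -0.112] [-0.014, 0.134, -0.112] 
[[-0.006, 0.997, 0.076], [-0.004, 0.076, -0.997], [-1.0, -0.006, 0.003]] [0.578  0.2923 0.1134] [-6.6 -5.4 50.2] 0.0436606223079059
```

{"method": "carry_out", "body": {"rows": [{"gripper": 0, "offset": [-0.12, 0.05, -0.05], "rotation": [0, 0, 0]}, {"gripper": 0, "offset": [0, 0.15, -0.14], "rotation": [0, 0, 0]}, {"gripper": 0, "offset": [0, 0, 0], "rotation": [0, 0, 0]}, {"gripper": 0, "offset": [0, 0, 0], "rotation": [0, 0, 0]}]}}

```text
t: 16.25
tool_pos: [0.5841, 0.2997, 0.1163]
tcp_rot: [-62.2, 89.4, -147.9]
force: [0.5, -0.3, -1.5]
width: 0.0439
```

```bash
python3 pp.py
```

```text
n 2 rotation each [-0.008  0.022  0.042] dist 0.0049 offset now [ 0.04  0.1  -0.05]
[0.022, 0.051, -0.026] [0.022, 0.051, -0.026] 
[[-0.008, 0.997, 0.075], [-0.005, 0.075, -0.997], [-1.0, -0.009, 0.005]] [0.5841 0.2997 0.1163] [ 0.5 -0.3 -1.5] 0.04391914862011065
```

{"method": "carry_out", "body": {"rows": [{"gripper": 0, "offset": [0.05, 0.03, 0], "rotation": [0, 0.02, 0.04]}, {"gripper": 0, "offset": [0, 0, 0], "rotation": [0, 0, 0]}]}}

```text
t: 16.42
tool_pos: [0.5854, 0.2999, 0.1135]
tcp_rot: [-61.3, 89.7, -147.0]
force: [-0.0, -1.0, 4.0]
width: 0.0437
```

```bash
python3 pp.py; python3 barfit.py
```

```text
n 2 rotation each [-0.006  0.012  0.022] dist 0.0035 offset now [-0.03  0.07 -0.05]
[-0.013, 0.035, -0.024] [-0.012, 0.035, -0.024] 
[[-0.004, 0.997, 0.075], [-0.003, 0.075, -0.997], [-1.0, -0.005, 0.003]] [0.5854 0.2999 0.1135] [-0. -1.  4.] 0.043715069661276744
[0.5841 0.307  0.0243 2.1003] [-1.3 -0.8 -0.7 -0.3 -0.6  0.4  0.1 -0.1  0.5 -5.6  1.   0.5  0.9  1.
  0.7 -0.1 -0.8  3.6  8.7 13.3 -1.1]
```

{"method": "carry_out", "body": {"rows": [{"gripper": 0.65, "offset": [0, 0, 0], "rotation": [0, 0, 0]}, {"gripper": 0.65, "offset": [0, 0, 0], "rotation": [0, 0, 0]}, {"gripper": 0.65, "offset": [0, 0, 0], "rotation": [0, 0, 0]}, {"gripper": 0.65, "offset": [0, 0, 0], "rotation": [0, 0, 0]}, {"gripper": 0.65, "offset": [-0.1, 0, 0], "rotation": [0, 0, 0]}, {"gripper": 0.65, "offset": [-0.5, 0, 0], "rotation": [0, 0, 0]}, {"gripper": 0.65, "offset": [-0.8, 0, 0], "rotation": [0, 0, 0]}, {"gripper": 0.65, "offset": [-0.9, 0, 0], "rotation": [0, 0, 0]}, {"gripper": 0.65, "offset": [-0.9, 0, 0], "rotation": [0, 0, 0]}]}}

```text
t: 17.27
tool_pos: [0.5813, 0.2978, 0.2364]
tcp_rot: [-66.2, 88.7, -151.9]
force: [0.7, 0.3, -0.0]
width: 0.0598
```

```bash
python3 barfit.py full; python3 - <<'E'
from h import *
c=calibration("wrist");im=snapshot("wrist");cv2.imwrite("pics/w7.png",im[:,:,::-1])
for l,z in(("casting_mid",.03),("pad_top",.005)):
  for g in finder.place_of("wrist",l)[:3]: print(l,round(g["score"],2),np.round(g["position"],1),onz(c,g["position"],z).round(4))
# next: neck drawn-back; tool pose when at stop, restored orientation
M=Rm(9);N=np.array([.5413,-.169,.1607])+M@[0,-.0823,-.003]
print(N,N-.069*M[:,2]);G=tool(-M[:,2],M[:,0]);plan(G,N+M[:,2]*.09);plan(G,np.array([.46,.05,.3]))
E
```

```text
[0.5762 0.311  0.0178 6.7155] [-0.6 -0.1 -0.   0.   0.2 -0.7 -1.3 -0.6 -0.2  0.   0.3 -0.1 -0.6  0.
 -0.1 -0.5 -0.5 -0.5 -0.8 -0.8 -1.1 -0.9 -0.3 -0.1  2.8  2.2  1.5 -0.1
 -1.   1.2  4.5  8.1 11.3 11.4 12.5 12.8 12.7 10.6  8.   4.6  1.2  0.8
  1.8  2.9  3.8  2.6  2.5  2.8  1.2]
casting_mid 0.64 [287.1 200.2] [0.5849 0.3032 0.03  ]
casting_mid 0.58 [ 10.1 215.4] [0.2911 0.2635 0.03  ]
[ 0.55556563 -0.25006643  0.15805116] [ 0.58756035 -0.24499896  0.09712777]
n 15 rotation each [-0.05   0.018  0.324] dist 0.5588 offset now [ 0.12 -2.73 13.7 ]
[0.008, -0.182, 0.913] [0.0, -0.187, 0.912] [-0.008, -0.192, 0.911] [-0.016, -0.196, 0.91] [-0.025, -0.2, 0.909] [-0.033, -0.204, 0.908] [-0.042, -0.207, 0.907] [-0.051, -0.211, 0.906] [-0.059, -0.213, 0.905] [-0.068, -0.216, 0.903] [-0.077, -0.218, 0.902] [-0.086, -0.22, 0.901] [-0.096, -0.222, 0.899] [-0.105, -0.223, 0.898] [-0.114, -0.224, 0.897] 
n 8 rotation each [-0.094  0.033  0.607] dist 0.2837 offset now [-1.49 -3.53  5.97]
[-0.186, -0.441, 0.746] [-0.217, -0.436, 0.741] [-0.247, -0.428, 0.736] [-0.276, -0.419, 0.731] [-0.305, -0.407, 0.726] [-0.333, -0.394, 0.721] [-0.36, -0.379, 0.716] [-0.386, -0.362, 0.711]
```

View pics/w7.png

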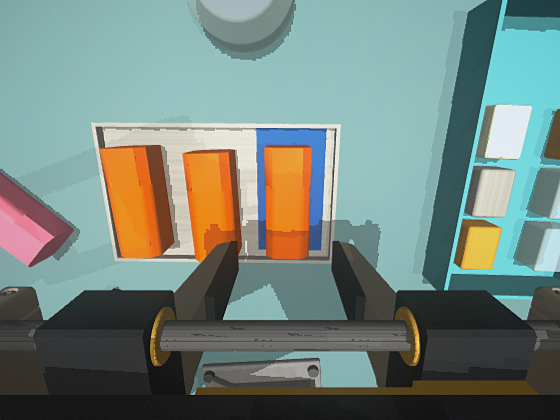

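```bash
python3 - <<'E'
from h import *
from scipy.optimize import least_squares
c=calibration("wrist");im=cv2.imread("pics/w7.png")[:,:,::-1].copy()
m,st,ce=orange(im,(288,200));print(st);y,x=np.nonzero(m);P=np.column_stack([x,y]).astype(float)
th=np.radians(np.arange(0,360,15));A=np.array([np.cos(th),np.sin(th)])
def res(v):
    Q=barpts()@Ro.from_euler("z",v[2],degrees=True).as_matrix().T+[v[0],v[1],.03]
    return sup(P,A)+.3-sup(np.array([proj(c,q) for q in Q]),A)
o=least_squares(res,[.586,.306,4.4],x_scale=[.01,.01,3],loss="soft_l1");print("bar",o.x.round(4),o.fun.round(1))
h=cv2.cvtColor(im,cv2.COLOR_RGB2HSV);b=((h[...,0]>100)&(h[...,0]<125)&(h[...,1]>150)).astype(np.uint8);b[260:]=0;b[:,:240]=0;b[:,335:]=0
b=cv2.morphologyEx(b,cv2.MORPH_OPEN,np.ones((3,3)));y,x=np.nonzero(b)
q=np.array([onz(c,p,.005)[:2]*1000 for p in zip(x,y)]).astype(np.float32);print("pad",cv2.minAreaRect(q))
E
```

```text
[ 265  146   46  113 4145]
bar [0.5806 0.3018 4.3708] [-1.4 -2.3 -2.7 -3.  -2.7 -2.9 -2.9 -2.6 -2.5 -2.4 -2.1 -1.7 -1.5 -1.4
 -1.3 -1.  -1.2 -1.8 -1.6 -1.2 -1.1 -1.  -1.2 -1.3]
pad ((583.0344848632812, 306.2242431640625), (71.64607238769531, 133.54734802246094), 3.8994035720825195)
```

{"method": "carry_out", "body": {"rows": [{"gripper": 0.65, "offset": [-0.19, -0.44, 0.75], "rotation": [-0.09, 0.03, 0.6]}, {"gripper": 0.65, "offset": [-0.22, -0.44, 0.74], "rotation": [-0.09, 0.03, 0.6]}, {"gripper": 0.65, "offset": [-0.25, -0.43, 0.74], "rotation": [-0.09, 0.03, 0.6]}, {"gripper": 1, "offset": [-0.28, -0.42, 0.73], "rotation": [-0.09, 0.03, 0.6]}, {"gripper": 1, "offset": [-0.3, -0.41, 0.73], "rotation": [-0.09, 0.03, 0.6]}, {"gripper": 1, "offset": [-0.33, -0.39, 0.72], "rotation": [-0.09, 0.03, 0.6]}, {"gripper": 1, "offset": [-0.36, -0.38, 0.72], "rotation": [-0.09, 0.03, 0.6]}, {"gripper": 1, "offset": [-0.39, -0.36, 0.71], "rotation": [-0.09, 0.03, 0.6]}]}}

```text
t: 18.18
tool_pos: [0.4517, 0.0446, 0.2859]
tcp_rot: [88.8, 62.6, 8.4]
force: [0.2, -0.0, 0.1]
width: 0.0906
```

```bash
python3 - <<'E'
from h import *
M=Rm(9);N=np.array([.5556,-.2501,.158]);G=tool(-M[:,2],M[:,0]);plan(G,N+M[:,2]*.09)
E
```

```text
n 9 rotation each [0.011 0.005 0.011] dist 0.3115 offset now [ 1.28 -0.32  7.67]
[0.142, -0.036, 0.853] [0.141, -0.035, 0.853] [0.141, -0.034, 0.853] [0.14, -0.033, 0.853] [0.14, -0.033, 0.853] [0.139, -0.032, 0.853] [0.139, -0.031, 0.853] [0.138, -0.03, 0.853] [0.138, -0.029, 0.854]
```

{"method": "carry_out", "body": {"rows": [{"gripper": 1, "offset": [0.05, -0.03, 0.85], "rotation": [0, 0, 0.01]}, {"gripper": 1, "offset": [0.05, -0.03, 0.85], "rotation": [0, 0, 0.01]}, {"gripper": 1, "offset": [0.05, -0.03, 0.85], "rotation": [0, 0, 0.01]}, {"gripper": 1, "offset": [0.15, -0.03, 0.85], "rotation": [0, 0, 0.01]}, {"gripper": 1, "offset": [0.15, -0.03, 0.85], "rotation": [0, 0, 0.01]}, {"gripper": 1, "offset": [0.15, -0.03, 0.85], "rotation": [0, 0, 0.01]}, {"gripper": 1, "offset": [0.2, -0.03, 0.85], "rotation": [0, 0, 0.01]}, {"gripper": 1, "offset": [0.2, -0.03, 0.85], "rotation": [0, 0, 0.01]}, {"gripper": 1, "offset": [0.2, -0.03, 0.85], "rotation": [0, 0, 0.01]}, {"gripper": 1, "offset": [0, 0, 0], "rotation": [0, 0, 0]}]}}

```text
t: 19.02
tool_pos: [0.5006, -0.2722, 0.2268]
tcp_rot: [89.6, 62.5, 8.7]
force: [0.1, 0.1, 0.6]
width: 0.0918
```

```bash
python3 - <<'E'
from h import *
M=Rm(9);N=np.array([.5556,-.2501,.158]);G=tool(-M[:,2],M[:,0]);plan(G,N,5)
c=calibration("wrist");im=snapshot("wrist");cv2.imwrite("pics/w8.png",im[:,:,::-1])
for g in finder.place_of("wrist","core_neck")[:3]: print(round(g["score"],2),np.round(g["position"],1),onz(c,g["position"],.093).round(4))
print(proj(c,N-.073*M[:,2]))
E
```

```text
n 5 rotation each [0.007 0.004 0.018] dist 0.0908 offset now [ 2.19  0.49 -0.33]
[0.438, 0.098, -0.067] [0.439, 0.097, -0.067] [0.439, 0.096, -0.066] [0.439, 0.095, -0.066] [0.439, 0.094, -0.066] 
0.61 [305.1 191.1] [ 0.585  -0.2333  0.093 ]
[307.70949654 204.61408597]
```

View pics/w8.png

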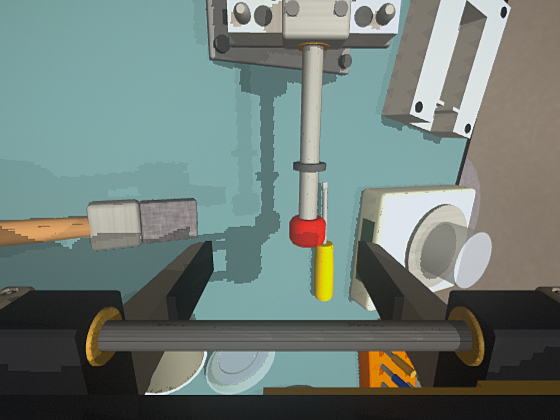

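{"method": "carry_out", "body": {"rows": [{"gripper": 1, "offset": [0.3, 0.1, -0.1], "rotation": [0, 0, 0.02]}, {"gripper": 1, "offset": [0.44, 0.1, -0.1], "rotation": [0, 0, 0.02]}, {"gripper": 1, "offset": [0.44, 0.1, -0.1], "rotation": [0, 0, 0.02]}, {"gripper": 1, "offset": [0.44, 0.1, -0.1], "rotation": [0, 0, 0.02]}, {"gripper": 1, "offset": [0.44, 0.1, -0.1], "rotation": [0, 0, 0.02]}, {"gripper": 1, "offset": [0, 0, 0], "rotation": [0, 0, 0]}]}}

```text
t: 19.62
tool_pos: [0.5505, -0.2274, 0.1575]
tcp_rot: [90.5, 62.3, 9.9]
force: [-1.0, -0.2, -0.8]
width: 0.0917
```

```bash
python3 - <<'E'
from h import *
M=Rm(9);N=np.array([.5545,-.2432,.157]);G=tool(-M[:,2],M[:,0]);plan(G,N,2)
c=calibration("wrist");im=snapshot("wrist");print(r.read_state()["force"].round(1))
for g in finder.place_of("wrist","core_neck")[:3]: print(round(g["score"],2),np.round(g["position"],1),onz(c,g["position"],.093).round(4))
R,p=Rt();print(proj(c,p+R@[.072,0,0]))
h=cv2.cvtColor(im,cv2.COLOR_RGB2HSV);m=(((h[...,0]<3)|(h[...,0]>175))&(h[...,1]>180)&(h[...,2]>80)).astype(np.uint8)
n,l,st,ce=cv2.connectedComponentsWithStats(m);print([st[i].tolist() for i in range(1,n) if st[i,4]>100])
E
```

```text
n 2 rotation each [ 0.024 -0.036  0.024] dist 0.0164 offset now [0.02 0.03 0.41]
[0.012, 0.013, 0.204] [0.013, 0.014, 0.204] 
[-1.   0.2 -0.6]
0.67 [283.5 287.8] [ 0.5858 -0.2363  0.093 ]
[284.70823232 268.93563661]
[[266, 351, 43, 12, 337]]
```

{"method": "carry_out", "body": {"rows": [{"gripper": 1, "offset": [0.02, 0, 0.14], "rotation": [0, 0, 0]}, {"gripper": 1, "offset": [0.02, 0, 0.14], "rotation": [0, 0, 0]}, {"gripper": 0, "offset": [0, 0, 0], "rotation": [0, 0, 0]}, {"gripper": 0, "offset": [0, 0, 0], "rotation": [0, 0, 0]}, {"gripper": 0, "offset": [0, 0, 0], "rotation": [0, 0, 0]}, {"gripper": 0, "offset": [0, 0, 0], "rotation": [0, 0, 0]}, {"gripper": 0, "offset": [0, 0, 0], "rotation": [0, 0, 0]}, {"gripper": 0, "offset": [0, 0, 0], "rotation": [0, 0, 0]}, {"gripper": 0, "offset": [0, 0, 0], "rotation": [0, 0, 0]}, {"gripper": 0, "offset": [0, 0, 0], "rotation": [0, 0, 0]}, {"gripper": 0, "offset": [0, 0, 0], "rotation": [0, 0, 0]}, {"gripper": 0, "offset": [0, 0, 0], "rotation": [0, 0, 0]}]}}

```text
t: 20.72
tool_pos: [0.552, -0.2414, 0.162]
tcp_rot: [89.9, 62.0, 9.3]
force: [-1.0, 0.5, -0.3]
width: 0.0275
```

{"method": "carry_out", "body": {"rows": [{"gripper": 0, "offset": [0, 0, 0], "rotation": [0, 0, 0]}, {"gripper": 0, "offset": [0, 0, 0], "rotation": [0, 0, 0]}, {"gripper": 0, "offset": [0, 0, 0], "rotation": [0, 0, 0]}, {"gripper": 0, "offset": [0, 0, 0], "rotation": [0, 0, 0]}]}}

```text
t: 21.05
tool_pos: [0.552, -0.2413, 0.1618]
tcp_rot: [90.0, 62.0, 9.3]
force: [-0.5, 0.2, 0.9]
width: 0.0152
```

```bash
python3 pr.py;python3 - <<'E'
from h import *
R,p=Rt();print((Rm(9).T@R).round(3).tolist())
E
```

```text
0.015182238908434448 [-0.0001 -0.0731  0.0013] [0.  0.3 1. ]
[[-0.001, 1.0, 0.006], [0.003, 0.006, -1.0], [-1.0, -0.001, -0.003]]
```

{"method": "carry_out", "body": {"rows": [{"gripper": 0, "offset": [0, 0, -0.25], "rotation": [0, 0, 0]}, {"gripper": 0, "offset": [0, 0, -0.25], "rotation": [0, 0, 0]}, {"gripper": 0, "offset": [0, 0, -0.25], "rotation": [0, 0, 0]}, {"gripper": 0, "offset": [0, 0, -0.25], "rotation": [0, 0, 0]}, {"gripper": 0, "offset": [0, 0, -0.25], "rotation": [0, 0, 0]}, {"gripper": 0, "offset": [0, 0, -0.25], "rotation": [0, 0, 0]}, {"gripper": 0, "offset": [0, 0, -0.25], "rotation": [0, 0, 0]}, {"gripper": 0, "offset": [0, 0, -0.15], "rotation": [0, 0, 0]}]}}

```text
t: 21.72
tool_pos: [0.5406, -0.1672, 0.1618]
tcp_rot: [88.6, 61.9, 7.7]
force: [1.3, -4.4, -2.2]
width: 0.0148
```

```bash
python3 pr.py;python3 - <<'E'
from h import *
R,p=Rt();print((Rm(9).T@R).round(3).tolist())
E
```

```text
0.01477471199525825 [0.0001 0.0019 0.0012] [-0.5 -4.5 -2.2]
[[0.002, 1.0, 0.004], [-0.011, 0.004, -1.0], [-1.0, 0.002, 0.011]]
```

{"method": "carry_out", "body": {"rows": [{"gripper": 0, "offset": [0, 0, -0.2], "rotation": [0, 0.02, 0]}, {"gripper": 0, "offset": [0, 0, -0.15], "rotation": [0, 0.02, 0]}, {"gripper": 0, "offset": [0, 0, -0.15], "rotation": [0, 0, 0]}, {"gripper": 0, "offset": [0, 0, -0.15], "rotation": [0, 0, 0]}]}}

```text
t: 22.05
tool_pos: [0.538, -0.1519, 0.1617]
tcp_rot: [85.4, 61.5, 4.1]
force: [-2.6, -30.6, -11.0]
width: 0.0148
```

```bash
python3 pr.py;python3 - <<'E'
from h import *
R,p=Rt();print((Rm(9).T@R).round(3).tolist())
cv2.imwrite("pics/w9.png",snapshot("wrist")[120:320,180:380,::-1].repeat(3,0).repeat(3,1))
E
```

```text
0.014826169065292957 [-0.0001  0.0174  0.0012] [-11.6 -29.8  -6.2]
[[0.008, 1.0, 0.004], [-0.041, 0.004, -0.999], [-0.999, 0.007, 0.041]]
```

View pics/w9.png

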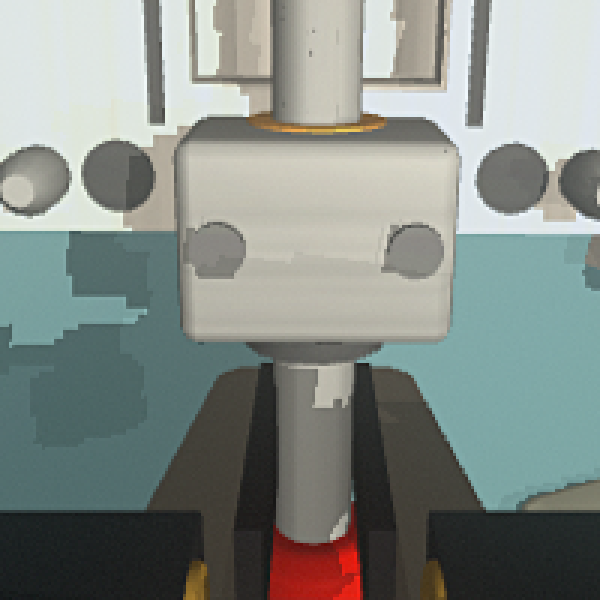

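{"method": "carry_out", "body": {"rows": [{"gripper": 1, "offset": [0, 0, 0], "rotation": [0, 0, 0]}, {"gripper": 1, "offset": [0, 0, 0], "rotation": [0, 0, 0]}, {"gripper": 1, "offset": [0, 0, 0], "rotation": [0, 0, 0]}, {"gripper": 1, "offset": [0, 0, 0], "rotation": [0, 0, 0]}, {"gripper": 1, "offset": [0, 0, 0], "rotation": [0, 0, 0]}, {"gripper": 1, "offset": [0, 0, 0], "rotation": [0, 0, 0]}, {"gripper": 1, "offset": [-0.3, 0, 0], "rotation": [0, 0, 0]}, {"gripper": 1, "offset": [-0.7, 0, 0], "rotation": [0, 0, 0]}, {"gripper": 1, "offset": [-0.8, 0, 0], "rotation": [0, 0, 0]}, {"gripper": 1, "offset": [-0.8, 0, 0], "rotation": [0, 0, 0]}, {"gripper": 1, "offset": [-0.6, 0, 0], "rotation": [0, 0, 0]}, {"gripper": 1, "offset": [0, 0, 0], "rotation": [0, 0, 0]}]}}

```text
t: 23.1
tool_pos: [0.4727, -0.1519, 0.2759]
tcp_rot: [86.2, 62.0, 5.0]
force: [0.4, -0.3, -0.5]
width: 0.0911
```

```bash
python3 - <<'E'
from h import *
c=calibration("wrist");im=snapshot("wrist")
a=cv2.resize(im[60:310,180:430,::-1],(400,400),interpolation=2)
s=cv2.resize(snapshot("scene")[140:290,340:490,::-1],(400,400),interpolation=2)
cv2.imwrite("pics/end.png",np.hstack([a,s]))
print(r.read_state()["t"],r.read_state()["force"].round(1),r.read_state()["tool_pos"].round(3))
for l,z in(("core_neck",.093),("guide_top",.1115)):
  for g in finder.place_of("wrist",l)[:2]: print(l,round(g["score"],2),np.round(g["position"],1),onz(c,g["position"],z).round(4))
E
```

```text
23.2 [-0.1 -0.1 -0.6] [ 0.473 -0.152  0.273]
core_neck 0.93 [285.7 214. ] [ 0.5724 -0.1522  0.093 ]
guide_top 0.74 [289.8 174.7] [ 0.5596 -0.1087  0.1115]
guide_top 0.2 [233.4 388.6] [ 0.5296 -0.341   0.1115]
```

```bash
python3 -c "
from plant import *
print(finish_job())"
```

```text
the job is handed in; nothing more can be done
None
```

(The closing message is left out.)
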